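# Bring the yellow dye bottle to bear on the paper fan

### The job

Draw the yellow squeeze bottle out of the slanted wooden rack, carry it nozzle-up to the wet paper fan, and only there tip it nozzle-down at a good slant (lying level or nearly so is not enough), so that the nozzle's tip hangs a few centimetres above the spot at the fan's outer edge where the laid yellow band stops, ready to go on with the band. Touch neither the fan nor the panel it lies on, do not let the nozzle droop over the bench, and leave the other two bottles and the cup where they are. Finish while holding the bottle still in that position: do not put it down or let go.

Things in the scene. Friction and masses are not known exactly. Their poses are not given: they have to be found in the camera images.
- yellow_center (a point): Yellow squeeze bottle, 110-250 g, leaning 40 deg from vertical in one of the rack's holes: round body 44 mm across up to 110 mm from its base, shoulder, white cap 31 mm across (122-139 mm), cone nozzle to 179 mm. Point on its axis 89.5 mm from the base; the body stands free of the rack from 58 to 110 mm. z runs along the axis from base to nozzle.
- yellow_tip (a point): End of the yellow bottle's nozzle (5 mm across), on its axis, 89.5 mm beyond yellow_center. z is the direction in which the nozzle points.
- yellow: The yellow bottle again; origin at the centre of its base, z towards the nozzle.
- red_center (a point): Red squeeze bottle of the same shape in another hole of the rack; point and axes as for yellow_center. Leave alone.
- blue_center (a point): Blue squeeze bottle of the same shape in another hole of the rack; point and axes as for yellow_center. Leave alone.
- rack: Fixed wooden rack, 286 mm long (y), 150 mm deep (x), 106 mm high. Two parallel tilted boards hold three bottles in a row along y at -92, 0, 92 mm, leaning 40 deg towards its +x, in 46 mm holes. Bases stand in 8 mm deep sockets; the upper board's top is 58 mm up the bottle's axis, so a bottle comes free when drawn 60 mm along its axis. Origin on the bench; bottle bases 38 mm above it.
- panel: Fixed glass panel 300 mm (x) by 360 mm (y) with green mesh, top 26 mm above the bench, carrying a wet white oval paper fan (210 by 280 mm, centred, top at 28 mm) whose bamboo handle (top at 34 mm) points to -x. Origin on the bench under its centre, z up. Green, red and blue bands cross the fan; the outermost, yellow one is laid on the +y half only.
- band_end (a point): Where the laid yellow band stops, on the top face of the paper (28 mm above the bench), on the fan's centre line 81 mm from the panel's centre towards its +x. Axes as the panel's, z up.
- cup: White dye cup, 72 mm across, 75 mm high, standing loose on the bench beyond the rack and the panel; origin at the centre of its underside. Leave alone.

How it is judged:
By the outcome, as a careful person would: the job done as asked, in the order asked, and still so for the second after the job is handed in, while the arm keeps its last pose, push and grip.
It also fails if it takes over 38 s, if anything falls off the work surface, if the arm or the gripper's body presses on something with over 40 N, if the wrist force passes 120 N, or if a joint passes its speed limit or range.

### The arm

A 6-joint arm with a two-finger parallel gripper is mounted at the origin on the work surface. World frame = base frame: x ahead of the robot, y to its left, z up, the work surface at z = 0. Lengths are in m, angles in rad, forces in N, time in s.
With the tool pointing down it reaches from about 0.4 to 0.825 m from the base axis. Payload 7 kg.
Tool frame: the origin (TCP) lies at the very end of the fingers, on their centre line; the grasp point (between the pads) lies 19 mm behind it; z points along the fingers, y is the direction in which the jaws open and shut (so a half turn about z gives the same grasp; the last joint's range is limited). The gripper opens to 88 mm and grips with 3 to 60 N. Pads are 19 mm wide; open, the fingers measure 130 mm over their backs; the gripper's body (78 mm by 193 mm) begins 47 mm behind the grasp point.
Start: joints at [1.584, 0.359, 0.012, 0, -1.224, -0.288], TCP at [0.183, 0.65, 0.227] pointing down, gripper open.
Joint ranges: [-3.07, 3.07], [-1.43, 2.12], [-1.02, 1.25], [-3.03, 1.67], [-3.05, -0], [-3.03, 3.03]. Speed limits (rad/s): [2.39, 2.39, 3.01, 3.14, 3.14, 3.14].

### API

Orientations are given as [roll, pitch, yaw] about the fixed x, y, z axes, in that order (R = Rz(yaw) Ry(pitch) Rx(roll)).
In Python, from station import arm, eyes, job, outline_of gives the robot as it stands.
- The arm moves only by the tool apply_moves, never from a script. Its argument "moves" is a list of rows, each a list of 5 numbers: the opening, from -1 (shut) to 1 (fully open), then the shift along the tool's x, y, z in m, then the turn about the tool's z in rad. A call has 1 to 12 rows; each row shifts and turns the commanded pose from where the row before left it, along the tool's axes as they then stand; what a row does not reach is not made up. A row lasts 1/12 s, in which the tool goes at most 41.7 mm and 7.16 degrees, less where a joint would pass 70% of its speed; a pose out of reach is approached as far as the arm can. A call with a gripper value outside its range is refused whole. The fingers move at their own pace and stop on an object; "newtons" is the grip in N (left out, the last holds). Time passes only in rows, so rows that do not move let the fingers close. It gives the time, the measured TCP pose, the force and the opening at its end, in the units of the state.
- arm.get_state(): the state, without advancing time (a new reading comes with each control period).
- eyes.grab_frame(name): name is "side" or "top"; returns a dict with "color" (480x640x3 uint8, red, green, blue), "z_map" (480x640 float32, m along the optical axis (not along the pixel's ray), 0 where there is no reading), "camera_matrix" (3x3 intrinsics, pixels), "k1" (the pictures are not rectified: a ray, as slopes to the right and down, at radius r is drawn at 1 + k1 r^2 times it, then the intrinsics apply), "extrinsics" (4x4, takes a point from camera to world coordinates). Camera axes: x right, y up, looking along -z (the intrinsics and any distortion apply to the point x, -y, -z); pixel columns grow to the right and rows downward; lengths in m; the calibration is good to about 2 mm. A picture is of the moment at which its call begins.
- job.job_done(): hands the job in, once; it reports no verdict.
Trained networks look in a picture, given as the dict that the camera call returned (one of the last four; its "shot" number tells which), for a name from the list of things; names that differ only in an ending like _2 or _b are one class to them, and where a whole thing is asked for, a point or a joint stands for the part that bears it (a point fixed in the world has none). Each returns a list of dicts, best first, with "score" (0 to 1); they miss things now and then, are a little off and sometimes report something else, mostly with a low value. They report only what shows in the picture. A call takes as long as a camera call.
- outline_of(label, picture): "region" (480x640 bool, what is visible of it) and "extent" ([left, top, right, bottom] in pixels, round what is visible of it).
The state is a dict: "t": time; "q": joint angles; "qd": joint speeds; "joint_efforts": joint torques, N m; "eef_pos": TCP position; "ee_rot": TCP orientation; "force": force on the tool from outside, world axes, zero at the start; "moment": the same for the moment, N m; "width": finger opening in m.
Only numpy, scipy, OpenCV 4.12 (cv2) and the standard library are available. Lean on these libraries where they do the work, as an engineer would, in place of code of your own. Each camera call takes 0.05 s, during which the arm holds its last target.

## Working session

There is one attempt and no reset: what is moved stays moved. The work goes in short steps, Python scripts to look and compute and a tool call to move; the robot and the scene stay as the last step left them, time stands still between calls to the robot, and variables do not carry over. Pictures are saved under pics/ and viewed, and the job is handed in when it is done.

Besides the shell and the picture viewer there is one more tool, called as name(argument=value, ...), one argument or row to a line, values as JSON. apply_moves: Moves the arm, as the interface text tells. Its arguments: {"type":"object","properties":{"moves":{"type":"array","items":{"type":"array","items":{"type":"number"}}},"newtons":{"type":"number"}},"required":["moves"]}

```bash
ls; mkdir -p pics; python3 - <<'E'
from station import arm, eyes, job, outline_of
import cv2,numpy as np
print(arm.get_state())
for n in("side","top"):
    f=eyes.grab_frame(n)
    cv2.imwrite(f"pics/{n}0.png",f["color"][:,:,::-1])
    np.savez(f"{n}0.npz",**{k:f[k] for k in("color","z_map","camera_matrix","extrinsics","k1")})
    print(n,f["camera_matrix"],f["k1"],f["extrinsics"])
E
```

```text
pics
{'t': 0.0, 'q': array([ 1.58411443e+00,  3.59401686e-01,  1.11046108e-02, -3.41821779e-04,
       -1.22408751e+00, -2.88093994e-01]), 'qd': array([-4.54834654e-04, -5.52666271e-05, -1.39624938e-03, -2.06396637e-03,
       -4.58052830e-04,  8.07246466e-04]), 'joint_efforts': array([ 6.21360687e-04, -5.82716238e+01,  2.93050647e+01,  6.99710146e+00,
        7.03025493e-03, -1.55522353e-04]), 'eef_pos': array([0.18304847, 0.64922711, 0.22563452]), 'ee_rot': array([ 3.13997855e+00, -1.43212540e-04, -2.74892182e-01]), 'force': array([-0.16736912, -0.75316834, -0.14665601]), 'moment': array([-0.00768788, -0.02227503, -0.0369    ]), 'width': 0.08774067017845978}
side [[540.54502433   0.         325.63341796]
 [  0.         540.54502433 243.66281647]
 [  0.           0.           1.        ]] -0.0351804180345859 [[ 0.97449208  0.14766035 -0.1690018   0.38579752]
 [-0.22369262  0.57843254 -0.78445995 -0.74421227]
 [-0.01807749  0.80225446  0.59670846  0.75364058]
 [ 0.          0.          0.          1.        ]]
top [[481.4053227    0.         323.11076431]
 [  0.         481.4053227  236.90902553]
 [  0.           0.           1.        ]] -0.10498294003778635 [[-0.01942566  0.97107345 -0.23798949  0.30699062]
 [-0.99980574 -0.0196614   0.00138337  0.05270841]
 [-0.00333585  0.23797013  0.97126674  1.18558364]
 [ 0.          0.          0.          1.        ]]
```

View pics/side0.png

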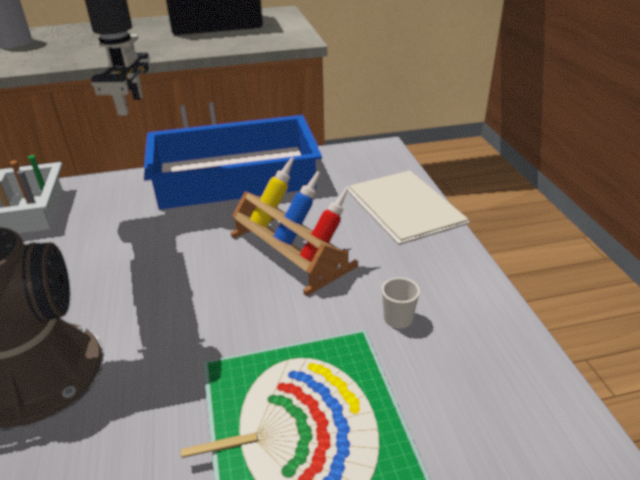

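View pics/top0.png

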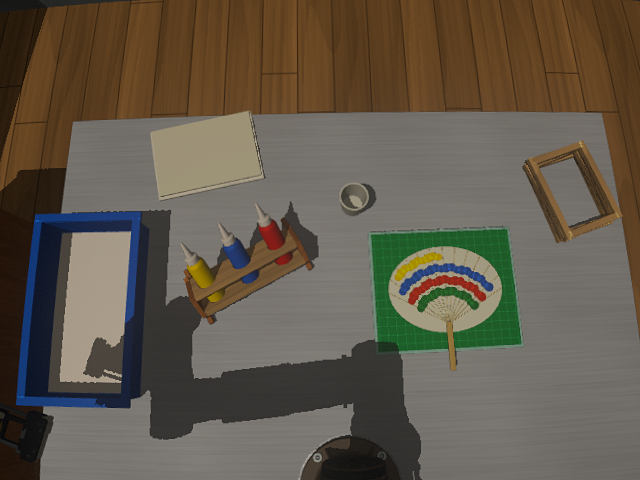

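```bash
cat > h.py <<'E'
import numpy as np, cv2
def unproj(f,us,vs,z):
    K=f["camera_matrix"];k=float(f["k1"]);E=f["extrinsics"]
    xd=(us-K[0,2])/K[0,0]; yd=(vs-K[1,2])/K[1,1]
    p=cv2.undistortPoints(np.stack([us,vs],-1).reshape(-1,1,2).astype(float),K,np.array([k,0,0,0,0.])).reshape(-1,2)
    c=np.stack([p[:,0]*z,-p[:,1]*z,-z],-1)
    return c@E[:3,:3].T+E[:3,3]
def project(f,P):
    K=f["camera_matrix"];k=float(f["k1"]);E=f["extrinsics"]
    c=(np.atleast_2d(P)-E[:3,3])@E[:3,:3]
    return cv2.projectPoints(c*[1,-1,-1],np.zeros(3),np.zeros(3),K,np.array([k,0,0,0,0.]))[0].reshape(-1,2)
def cloud(f,m):
    v,u=np.nonzero(m&(f["z_map"]>0)); return unproj(f,u.astype(float),v.astype(float),f["z_map"][v,u].astype(float)),u,v
E
python3 - <<'E'
from station import *
from h import *
import pickle
for n in("side","top"):
    f=eyes.grab_frame(n)
    D={}
    for l in["yellow","red_center","blue_center","rack","panel","cup"]:
        r=outline_of(l,f)
        D[l]=r
        for o in r[:2]:
            P,u,v=cloud(f,o["region"]); print(n,l,round(o["score"],2),np.round(o["extent"]),len(P),np.round(np.median(P,0),3),np.round(P.min(0),3),np.round(P.max(0),3))
    pickle.dump((f,D),open(n+".pkl","wb"))
E
```

```text
side yellow 0.77 [248. 157. 291. 226.] 1008 [0.493 0.316 0.108] [ 0.432  0.27  -0.   ] [0.567 0.503 0.175]
side red_center 0.93 [300. 187. 346. 262.] 1084 [0.581 0.156 0.114] [ 0.522  0.102 -0.003] [0.679 0.415 0.175]
side blue_center 0.64 [275. 173. 316. 246.] 990 [0.537 0.235 0.112] [0.481 0.204 0.044] [0.592 0.278 0.175]
side rack 0.59 [233. 193. 358. 296.] 3583 [0.523 0.149 0.062] [ 0.387  0.078 -0.002] [0.65  0.394 0.11 ]
side panel 0.85 [177. 332. 431. 480.] 26339 [ 0.464 -0.227  0.027] [ 0.261 -0.372 -0.004] [ 0.618 -0.037  0.037]
side panel 0.46 [249. 157. 295. 228.] 1066 [0.494 0.317 0.106] [ 0.435  0.263 -0.003] [0.57  0.503 0.176]
side cup 0.84 [382. 277. 420. 327.] 1545 [ 0.681 -0.039  0.051] [ 0.646 -0.064 -0.002] [0.748 0.091 0.078]
top yellow 0.87 [180. 238. 224. 304.] 869 [0.493 0.329 0.123] [ 0.433  0.29  -0.002] [0.573 0.409 0.176]
top red_center 0.72 [254. 204. 290. 265.] 782 [0.578 0.169 0.123] [0.52  0.129 0.048] [0.635 0.201 0.173]
top red_center 0.45 [341. 182. 369. 215.] 727 [ 0.692 -0.028  0.035] [ 0.646 -0.07  -0.002] [0.715 0.006 0.08 ]
top blue_center 0.56 [219. 223. 258. 282.] 833 [0.536 0.249 0.123] [ 0.477  0.208 -0.003] [0.617 0.309 0.176]
top rack 0.95 [186. 219. 315. 322.] 4103 [0.496 0.228 0.068] [ 0.385  0.08  -0.006] [0.652 0.399 0.11 ]
top panel 0.73 [367. 224. 522. 370.] 17791 [ 0.449 -0.239  0.027] [ 0.265 -0.435 -0.006] [ 0.615 -0.061  0.039]
top cup 0.94 [336. 182. 367. 214.] 738 [ 0.692 -0.027  0.036] [ 0.646 -0.06  -0.004] [0.742 0.008 0.081]
```

```bash
cat > fit.py <<'E'
import pickle
from h import *
from scipy.optimize import least_squares
F={n:pickle.load(open(n+".pkl","rb")) for n in("side","top")}
prof=np.array([[0,22],[110,22],[122,15.5],[139,15.5],[139.1,9],[179,2.5]])/1000
pts={}
for l in["yellow","blue_center","red_center"]:
    pts[l]=[]
    for n,(f,D) in F.items():
        m=cv2.erode(D[l][0]["region"].astype(np.uint8),np.ones((3,3)))>0
        P,_,_=cloud(f,m); pts[l].append(P[P[:,2]>0.1])
def res1(P,base,yaw,tilt):
    d=np.array([np.sin(tilt)*np.cos(yaw),np.sin(tilt)*np.sin(yaw),np.cos(tilt)])
    s=(P-base)@d; r=np.linalg.norm(P-base-s[:,None]*d,axis=1)
    return r-np.interp(s,prof[:,0],prof[:,1])
off={"yellow":.092,"blue_center":0,"red_center":-.092}
def model(p,which):
    x,y,yaw=p[:3]; o=[]
    for l,k in off.items():
        b=np.array([x-k*np.sin(yaw),y+k*np.cos(yaw),.038])
        for i in which:
            o.append(res1(pts[l][i],b,yaw,np.radians(40)))
    return np.concatenate(o)
for w in([0,1],[0],[1]):
    r=least_squares(model,[.47,.22,.46],args=(w,),loss="soft_l1",f_scale=.002)
    print(w,r.x,np.median(abs(model(r.x,w))))
    for l,k in off.items():
        x,y,yaw=r.x;b=np.array([x-k*np.sin(yaw),y+k*np.cos(yaw),.038]); d=np.array([np.sin(.6981)*np.cos(yaw),np.sin(.6981)*np.sin(yaw),np.cos(.6981)])
        print(l,"base",b.round(4),"c",(b+d*.0895).round(4),"tip",(b+d*.179).round(4))
# panel
for n,(f,D) in F.items():
    c=f["color"].astype(int); g=(c[...,1]>c[...,0]+40)&(c[...,1]>c[...,2]+30)
    P,u,v=cloud(f,g); k=(P[:,2]>.018)&(P[:,2]<.034)&(P[:,1]<0.0); P=P[k]
    rc=cv2.minAreaRect((P[:,:2]*1000).astype(np.float32)); print(n,rc,cv2.boxPoints(rc).round())
    y=(c[...,0]>180)&(c[...,1]>160)&(c[...,2]<90)
    P,u,v=cloud(f,y); k=(P[:,2]<.04)&(P[:,1]<-.05); print("yel",k.sum(),P[k][:,1].min() if k.any() else 0, P[k][P[k][:,1].argmin()])
# tray
f=F["top"][0]; c=f["color"].astype(int); P,_,_=cloud(f,(c[...,2]>c[...,0]+60)); k=P[:,1]>.3
print("tray",P[k].min(0),P[k].max(0),np.percentile(P[k],[1,99],axis=0))
E
python3 fit.py
```

```text
[0, 1] [0.49186034 0.22583261 0.49274282] 0.0013436480115358654
yellow base [0.4483 0.3069 0.038 ] c [0.499  0.3341 0.1066] tip [0.5497 0.3613 0.1751]
blue_center base [0.4919 0.2258 0.038 ] c [0.5425 0.253  0.1066] tip [0.5932 0.2803 0.1751]
red_center base [0.5354 0.1448 0.038 ] c [0.5861 0.172  0.1066] tip [0.6367 0.1992 0.1751]
[0] [0.49215009 0.22536154 0.49168924] 0.0013728979754422735
yellow base [0.4487 0.3065 0.038 ] c [0.4994 0.3336 0.1066] tip [0.5501 0.3608 0.1751]
blue_center base [0.4922 0.2254 0.038 ] c [0.5429 0.2525 0.1066] tip [0.5936 0.2797 0.1751]
red_center base [0.5356 0.1443 0.038 ] c [0.5863 0.1714 0.1066] tip [0.637  0.1986 0.1751]
[1] [0.49171537 0.22727845 0.48835433] 0.0011529374526405914
yellow base [0.4486 0.3085 0.038 ] c [0.4994 0.3355 0.1066] tip [0.5502 0.3625 0.1751]
blue_center base [0.4917 0.2273 0.038 ] c [0.5425 0.2543 0.1066] tip [0.5933 0.2813 0.1751]
red_center base [0.5349 0.146  0.038 ] c [0.5857 0.173  0.1066] tip [0.6365 0.2    0.1751]
side ((457.95562744140625, -221.03636169433594), (286.9804992675781, 304.0471496582031), 1.0818837881088
[... 844 characters left out ...]
distortPoints(np.stack([us,vs],-1).reshape(-1,1,2).astype(float),K,np.array([k,0,0,0,0.])).reshape(-1,2)
      ~~~~~~~~~~~~~~~~~~~^^^^^^^^^^^^^^^^^^^^^^^^^^^^^^^^^^^^^^^^^^^^^^^^^^^^^^^^^^^^^^^^^^^^^^^^^^^^^
cv2.error: OpenCV(4.12.0) /io/opencv/modules/calib3d/src/undistort.dispatch.cpp:347: error: (-215:Assertion failed) CV_IS_MAT(_src) && CV_IS_MAT(_dst) && (_src->rows == 1 || _src->cols == 1) && (_dst->rows == 1 || _dst->cols == 1) && _src->cols + _src->rows - 1 == _dst->rows + _dst->cols - 1 && (CV_MAT_TYPE(_src->type) == CV_32FC2 || CV_MAT_TYPE(_src->type) == CV_64FC2) && (CV_MAT_TYPE(_dst->type) == CV_32FC2 || CV_MAT_TYPE(_dst->type) == CV_64FC2) in function 'cvUndistortPointsInternal'
```

apply_moves(
  moves=[
    [1, 0.036, 0.016, -0.01, 0],
    [1, 0.036, 0.016, -0.01, 0],
    [1, 0.036, 0.016, -0.01, 0],
    [1, 0.036, 0.016, -0.01, 0],
    [1, 0.036, 0.016, -0.01, 0],
    [1, 0.036, 0.016, -0.01, 0],
    [1, 0.036, 0.016, -0.01, 0],
    [1, 0.036, 0.016, -0.01, 0],
    [1, 0.036, 0.016, -0.01, 0],
    [1, 0.036, 0.016, -0.01, 0],
    [1, 0.036, 0.016, -0.01, 0],
    [1, 0.036, 0.016, -0.01, 0],
  ],
)

```text
t: 1.8
eef_pos: [0.5481, 0.3461, 0.3474]
ee_rot: [-3.141, -0.0, -0.275]
force: [0.1, 1.1, -0.3]
width: 0.0878
```

apply_moves(
  moves=[
    [1, 0.037, 0.016, 0, 0],
    [1, 0.037, 0.016, 0, 0],
    [1, 0.037, 0.016, 0, 0],
    [1, 0.037, 0.016, 0, 0],
    [1, 0.037, -0.014, 0, 0],
    [1, 0.037, -0.014, 0, 0],
    [1, 0.037, -0.014, 0, 0],
    [1, 0.037, -0.014, 0, 0],
    [1, 0.037, -0.014, 0, 0],
    [1, 0.037, -0.014, 0, 0],
  ],
)

```text
t: 2.63
eef_pos: [0.8913, 0.2641, 0.3443]
ee_rot: [-3.14, -0.004, -0.275]
force: [1.8, 0.9, 1.0]
width: 0.0875
```

```bash
python3 -c "
from station import *
s=arm.get_state();print(s['t'],s['q'].round(3),s['eef_pos'],s['ee_rot'])"
```

```text
2.6333 [ 0.497  0.89   1.208  0.002 -1.884  0.799] [0.89128995 0.26411382 0.34425042] [-3.13989324 -0.00394033 -0.27544349]
```

apply_moves(
  moves=[
    [1, 0.036, -0.018, 0, 0],
    [1, 0.036, -0.018, 0, 0],
    [1, 0.036, -0.018, 0, 0],
    [1, 0.036, -0.018, 0, 0],
  ],
)

```text
t: 2.97
eef_pos: [0.9598, 0.2692, 0.2991]
ee_rot: [-3.098, -0.093, -0.277]
force: [-0.4, -0.2, 0.1]
width: 0.0873
```

```bash
python3 -c "
from station import *
s=arm.get_state();print(s['t'],s['q'].round(3),s['eef_pos'],s['ee_rot'])"
```

```text
2.9667 [ 0.479  0.968  1.25   0.032 -1.755  0.824] [0.95983652 0.26924841 0.29906584] [-3.0977646  -0.0928798  -0.27694917]
```

apply_moves(
  moves=[
    [1, 0.036, -0.018, 0, 0],
    [1, 0.036, -0.018, 0, 0],
    [1, 0.036, -0.018, 0, 0],
    [1, 0.036, -0.018, 0, 0],
    [1, 0.036, -0.018, 0, 0],
    [1, 0.036, -0.018, 0, 0],
  ],
)

```text
t: 3.47
eef_pos: [1.0458, 0.2741, 0.271]
ee_rot: [-3.022, -0.248, -0.29]
force: [-0.8, -0.5, 0.5]
width: 0.0877
```

```bash
cat > st.py <<'E'
from station import *
import numpy as np
from scipy.spatial.transform import Rotation as Ro
s=arm.get_state();print(s['t'],s['q'].round(3),s['eef_pos'].round(4),s['ee_rot'].round(3));R=Ro.from_euler('xyz',s['ee_rot']).as_matrix();print(R.round(3),'tilt',np.degrees(np.arccos(-R[2,2])).round(1),'force',s['force'].round(1),'w',s['width'].round(4))
E
python3 st.py
```

```text
3.4667 [ 0.462  1.019  1.25   0.079 -1.539  0.842] [1.0458 0.2741 0.271 ] [-3.022 -0.248 -0.29 ]Traceback (most recent call last):
  File "st.py", line 4, in <module>
    s=arm.get_state();print(s['t'],s['q'].round(3),s['eef_pos'].round(4),s['ee_rot'].round(3));R=Ro.from_euler('xyz',s['ee_rot']).as_matrix();print(R.round(3),'tilt',np.degrees(np.arccos(-R[2,2])).round(1),'force',s['force'].round(1),'w',s['width'].round(4))
                                                                                                                                                                                                                                              ^^^^^^^^^^^^^^^^
AttributeError: 'float' object has no attribute 'round'
```

apply_moves(
  moves=[
    [1, 0.036, -0.018, 0, 0],
    [1, 0.036, -0.018, 0, 0],
    [1, 0.036, -0.018, 0, 0],
    [1, 0.036, -0.018, 0, 0],
    [1, 0.036, -0.018, 0, 0],
    [1, 0.036, -0.018, 0, 0],
    [1, 0.036, -0.018, 0, 0],
    [1, 0.036, -0.018, 0, 0],
  ],
)

```text
t: 4.13
eef_pos: [1.1354, 0.2793, 0.2985]
ee_rot: [-2.909, -0.461, -0.33]
force: [-0.6, -0.2, 0.8]
width: 0.0876
```

```bash
sed -i "s/s\['width'\].round(4)/round(s['width'],4)/" st.py
python3 st.py
```

```text
4.1333 [ 0.451  1.04   1.25   0.148 -1.29   0.839] [1.1354 0.2793 0.2985] [-2.909 -0.461 -0.33 ]
[[ 0.847 -0.219  0.484]
 [-0.29  -0.954  0.077]
 [ 0.445 -0.206 -0.872]] tilt 29.4 force [-0.6 -0.2  0.8] w 0.0876
```

apply_moves(
  moves=[
    [1, 0.036, -0.018, 0, 0],
    [1, 0.036, -0.018, 0, 0],
    [1, 0.036, -0.018, 0, 0],
    [1, 0.036, -0.018, 0, 0],
    [1, 0.036, -0.018, 0, 0],
    [1, 0.036, -0.018, 0, 0],
    [1, 0.036, -0.018, 0, 0],
    [1, 0.036, -0.018, 0, 0],
    [1, 0.036, -0.018, 0, 0],
    [1, 0.036, -0.018, 0, 0],
  ],
)

```text
t: 4.97
eef_pos: [1.1996, 0.2823, 0.4227]
ee_rot: [-2.737, -0.715, -0.431]
force: [0.6, 0.1, 0.4]
width: 0.0876
```

```bash
python3 st.py
```

```text
4.9667 [ 0.449  0.999  1.251  0.249 -1.055  0.808] [1.1996 0.2823 0.4227] [-2.737 -0.715 -0.431]
[[ 0.686 -0.15   0.712]
 [-0.315 -0.943  0.106]
 [ 0.656 -0.297 -0.694]] tilt 46.0 force [0.6 0.1 0.4] w 0.0876
```

```bash
cat > fk.py <<'E'
import numpy as np
from scipy.spatial.transform import Rotation as Ro
from scipy.optimize import least_squares
data=[([1.58411443,.359401686,.0111046,-.00034,-1.22408751,-.288094],[.18304847,.64922711,.22563452],[3.13997855,-.00014,-.274892]),
([.497,.89,1.208,.002,-1.884,.799],[.89128995,.26411382,.34425],[-3.13989,-.00394,-.27544]),
([.479,.968,1.25,.032,-1.755,.824],[.95983,.269248,.299066],[-3.09776,-.09288,-.27695]),
([.462,1.019,1.25,.079,-1.539,.842],[1.0458,.2741,.2710],[-3.022,-.248,-.290]),
([.451,1.04,1.25,.148,-1.29,.839],[1.1354,.2793,.2985],[-2.909,-.461,-.330]),
([.449,.999,1.251,.249,-1.055,.808],[1.1996,.2823,.4227],[-2.737,-.715,-.431])]
def ry(a):return Ro.from_rotvec([0,a,0]).as_matrix()
def rx(a):return Ro.from_rotvec([a,0,0]).as_matrix()
def rz(a):return Ro.from_rotvec([0,0,a]).as_matrix()
C0=np.array([[0,0,1],[0,-1,0],[1,0,0.]])  # tool z along x
def fk(q,p,s4=1,s6=1):
    a1,h,L2,e,L3,d0,d1,d2,Lt,c6=p
    A=rz(q[0]); F=A@ry(q[1]-q[2]); 
    x=A@np.array([a1,d0,h])+A@ry(q[1])@np.array([0,0,L2])+F@np.array([L3,0,e])
    W=F@rx(s4*q[3]); x=x+W@np.array([0,d1,0]); T=W@ry(-q[4])
    x=x+T@np.array([Lt,d2,0])
    return x,T@rx(s6*q[5]+c6)@C0
def res(p,s4,s6):
    o=[]
    for q,x,r in data:
        X,R=fk(q,p,s4,s6); o+=list((X-x)*10); o+=list((R.T@Ro.from_euler('xyz',r).as_matrix()-np.eye(3)).ravel())
    return np.array(list(o)+list(1e-3*(p-np.array([0,.3,.45,0,.45,0,-.1,-.1,.3,0]))))
if __name__=="__main__":
  for s4 in(1,-1):
    for s6 in(1,-1):
      best=min((least_squares(res,[0,.3,.45,0,.45,0,-.1,-.1,.3,c],args=(s4,s6)) for c in(0,1.57,-1.57,3.14)),key=lambda r:r.cost)
      print(s4,s6,best.cost,best.x.round(4)); 
      print([ (fk(q,best.x,s4,s6)[0]-x).round(4).tolist() for q,x,r in data])
E
python3 fk.py
```

```text
1 1 4.263034600754841 [-0.2502 -0.2185  0.846   0.1489  0.5862 -0.6696  0.2128  0.218   0.2863
  0.0389]
[[0.0472, 0.0025, 0.0012], [0.0297, -0.0357, 0.0089], [0.0268, -0.0161, -0.0034], [0.0118, 0.0094, -0.0094], [-0.0185, 0.0361, -0.0084], [-0.0699, 0.0503, 0.0112]]
1 -1 1.0930521643480955 [-0.2502 -0.2185  0.846   0.1489  0.5862 -0.6696  0.2143  0.2165  0.2863
  1.5185]
[[0.0472, 0.0025, 0.0012], [0.0297, -0.0357, 0.0089], [0.0268, -0.0161, -0.0034], [0.0118, 0.0094, -0.0094], [-0.0185, 0.0361, -0.0084], [-0.0699, 0.0503, 0.0112]]
-1 1 3.0733058418554458 [ 0.0024  0.2018  0.5995 -0.0015  0.4625 -0.0027 -0.0945 -0.0945  0.3781
  0.1053]
[[-0.0001, 0.0001, 0.0], [0.0001, 0.0005, 0.0004], [0.0001, -0.0, -0.0004], [-0.0003, -0.0003, 0.0001], [-0.0002, 0.0003, -0.0005], [0.0002, -0.0005, 0.0004]]
-1 -1 8.005867637276491e-05 [ 2.4000e-03  2.0180e-01  5.9950e-01 -1.5000e-03  4.6250e-01 -2.7000e-03
 -9.4500e-02 -9.4500e-02  3.7810e-01  1.5708e+00]
[[-0.0001, 0.0001, 0.0], [0.0001, 0.0005, 0.0004], [0.0001, -0.0, -0.0004], [-0.0003, -0.0003, 0.0001], [-0.0002, 0.0003, -0.0005], [0.0002, -0.0005, 0.0004]]
```

```bash
cat > plan.py <<'E'
from fk import *
P=np.array([.0024,.2018,.5995,-.0015,.4625,-.0027,-.0945,-.0945,.3781,1.5708])
lo=np.array([-3.07,-1.43,-1.02,-3.03,-3.05,-3.03]);hi=np.array([3.07,2.12,1.25,1.67,0,3.03])
def ik(x,R,q0s=None):
    best=None
    rng=np.random.default_rng(0)
    for q0 in ([] if q0s is None else list(q0s))+[rng.uniform(lo,hi) for _ in range(0 if q0s is not None else 25)]:
        f=lambda q:np.r_[(fk(q,P,-1,-1)[0]-x)*5,(fk(q,P,-1,-1)[1]-R).ravel()]
        r=least_squares(f,np.clip(q0,lo+.01,hi-.01),bounds=(lo,hi))
        if best is None or r.cost<best.cost-1e-9: best=r
        if best.cost<1e-7 and q0s is not None: break
    return best.x,best.cost
yaw=.491; b=np.array([np.sin(np.radians(40))*np.cos(yaw),np.sin(np.radians(40))*np.sin(yaw),np.cos(np.radians(40))])
base=np.array([.4485,.3073,.038]); bend=np.array([.537,-.2417,.028])
def Rfrom(t,y): 
    y=y-t*(t@y); y/=np.linalg.norm(y); return np.c_[np.cross(y,t),y,t]
E
cat > p1.py <<'E'
from plan import *
s=.099
for tilt,head in[(46,8.5),(46,20),(46,30),(52,8.5),(40,8.5)]:
  T=np.radians(tilt);H=np.radians(head)
  t=np.array([np.sin(T)*np.cos(H),np.sin(T)*np.sin(H),-np.cos(T)])
  y0=np.cross(b,t);y0/=np.linalg.norm(y0)
  for sg in(1,-1):
    R=Rfrom(t,sg*y0)
    G=base+s*b
    q,c=ik(G+.019*t,R); q2,c2=ik(G+.019*t+.07*b,R); 
    print(tilt,head,sg,'grasp',q.round(2),'%.1e'%c,'drawn',q2.round(2),'%.1e'%c2,'b.t',(b@t).round(3))
    for turn in(180,-180):
        Q=Ro.from_rotvec(t*np.radians(turn)).as_matrix(); bf=Q@b; Rf=Q@R
        Gf=bend+[0,0,.035]-bf*(.179-s)
        qf,cf=ik(Gf+.019*t,Rf); qi,ci=ik(Gf+.019*t+[0,0,.12],R)
        print('   final',turn,qf.round(2),'%.1e'%cf,'pre',qi.round(2),'%.1e'%ci,'elev',np.degrees(np.arcsin(bf[2])).round(1),Gf.round(3))
E
python3 p1.py
```

```text
46 8.5 1 grasp [ 0.24  0.2  -0.89 -3.03 -0.31  1.62] 1.1e-02 drawn [ 0.27  0.15 -0.74 -3.03 -0.1   1.59] 1.1e-02 b.t -0.097
   final 180 [-0.45  0.25 -0.4  -1.14 -0.46 -2.96] 1.1e-27 pre [-0.3   0.06 -0.39 -0.74 -0.48 -0.35] 2.4e-24 elev -39.2 [ 0.593 -0.216  0.114]
   final -180 [-0.45  0.25 -0.4  -1.14 -0.46 -2.96] 1.1e-27 pre [-0.3   0.06 -0.39 -0.74 -0.48 -0.35] 2.4e-24 elev -39.2 [ 0.593 -0.216  0.114]
46 8.5 -1 grasp [ 0.24  0.2  -0.89 -3.03 -0.31 -1.52] 1.1e-02 drawn [ 0.27  0.15 -0.74 -3.03 -0.1  -1.55] 1.1e-02 b.t -0.097
   final 180 [-0.45  0.25 -0.4  -1.14 -0.46  0.18] 4.3e-20 pre [-0.3   0.06 -0.39 -0.74 -0.48  2.79] 3.6e-25 elev -39.2 [ 0.593 -0.216  0.114]
   final -180 [-0.45  0.25 -0.4  -1.14 -0.46  0.18] 4.3e-20 pre [-0.3   0.06 -0.39 -0.74 -0.48  2.79] 3.4e-25 elev -39.2 [ 0.593 -0.216  0.114]
46 20 1 grasp [ 0.24  0.21 -0.83 -2.86 -0.27  1.46] 2.2e-28 drawn [ 0.31  0.15 -0.64 -2.76 -0.04  1.31] 3.3e-04 b.t -0.074
   final 180 [-0.52  0.3  -0.33 -1.09 -0.67 -2.95] 5.3e-25 pre [-0.44  0.12 -0.28 -0.85 -0.74 -0.17] 2.7e-31 elev -41.5 [ 0.59  -0.215  0.116]
   final -1
[... 2306 characters left out ...]
8
   final 180 [-0.31  0.27 -0.41 -0.88 -0.38  2.99] 1.7e-21 pre [-0.21  0.09 -0.41 -0.52 -0.46 -0.6 ] 4.8e-20 elev -27.6 [ 0.602 -0.214  0.1  ]
   final -180 [-0.31  0.27 -0.41 -0.88 -0.38  2.99] 1.7e-21 pre [-0.21  0.09 -0.41 -0.52 -0.46 -0.6 ] 4.8e-20 elev -27.6 [ 0.602 -0.214  0.1  ]
40 8.5 -1 grasp [ 0.26  0.18 -0.8  -3.03 -0.1  -1.54] 7.3e-03 drawn [ 0.78  0.17 -0.93  1.67 -0.4  -0.43] 7.1e-03 b.t -0.198
   final 180 [-0.31  0.27 -0.41 -0.88 -0.38 -0.15] 6.2e-31 pre [-0.21  0.09 -0.41 -0.52 -0.46  2.54] 1.4e-20 elev -27.6 [ 0.602 -0.214  0.1  ]
   final -180 [-0.31  0.27 -0.41 -0.88 -0.38 -0.15] 8.9e-31 pre [-0.21  0.09 -0.41 -0.52 -0.46  2.54] 1.4e-20 elev -27.6 [ 0.602 -0.214  0.1  ]
```

```bash
cat > p2.py <<'E'
from plan import *
s=.099
q0s=[np.array([.8,.3,-.5,0,-.5,0]),np.array([.8,.3,-.5,-.8,-.5,0]),np.array([.8,.3,-.5,.8,-.5,0])]
for tilt in(15,20,25,30,35,40,46):
 for head in(0,15,30,45,60,75,90):
  T=np.radians(tilt);H=np.radians(head)
  t=np.array([np.sin(T)*np.cos(H),np.sin(T)*np.sin(H),-np.cos(T)])
  y0=np.cross(b,t);y0/=np.linalg.norm(y0)
  R=Rfrom(t,y0)
  G=base+s*b; bl=np.array([.0435,-.081,0])
  q,c=ik(G+.019*t,R,q0s); q2,c2=ik(G+.019*t+.065*b,R,[q]+q0s)
  if max(c,c2)<1e-5: print(tilt,head,q.round(2),q2.round(2),'beta',np.degrees(np.arccos(-b@t)).round(1),'blue depth',(-t@bl).round(3),'lat',(y0@bl).round(3))
E
python3 p2.py
```

```text
15 0 [ 1.02  0.27 -0.65  0.43 -0.56 -2.56] [ 0.99  0.27 -0.48  0.34 -0.71 -2.42] beta 53.6 blue depth -0.011 lat -0.091
15 15 [ 1.    0.25 -0.66  0.37 -0.5  -2.44] [ 0.97  0.25 -0.48  0.28 -0.66 -2.31] beta 54.7 blue depth -0.005 lat -0.092
15 30 [ 0.97  0.24 -0.62  0.24 -0.48 -2.25] [ 0.94  0.25 -0.45  0.18 -0.64 -2.14] beta 55.0 blue depth 0.001 lat -0.092
15 45 [ 0.93  0.25 -0.56  0.08 -0.51 -2.01] [ 0.9   0.25 -0.4   0.05 -0.67 -1.95] beta 54.5 blue depth 0.007 lat -0.092
15 60 [ 0.88  0.26 -0.47 -0.08 -0.58 -1.79] [ 0.85  0.26 -0.33 -0.08 -0.73 -1.76] beta 53.2 blue depth 0.013 lat -0.091
15 75 [ 0.83  0.28 -0.39 -0.19 -0.67 -1.6 ] [ 0.81  0.29 -0.25 -0.17 -0.81 -1.61] beta 51.2 blue depth 0.017 lat -0.089
15 90 [ 0.79  0.31 -0.32 -0.26 -0.77 -1.47] [ 0.77  0.32 -0.18 -0.24 -0.9  -1.49] beta 48.6 blue depth 0.021 lat -0.088
20 0 [ 1.01  0.24 -0.79  0.72 -0.45 -2.86] [ 1.01  0.24 -0.6   0.54 -0.6  -2.64] beta 58.3 blue depth -0.015 lat -0.09
20 15 [ 0.97  0.21 -0.83  0.72 -0.34 -2.77] [ 0.98  0.22 -0.62  0.47 -0.52 -2.51] beta 59.6 blue depth -0.007 lat -0.092
20 30 [ 0.96  0.21 
[... 1796 characters left out ...]
 -0.48 -0.83 -0.33 -0.82] [ 0.7   0.18 -0.42 -0.64 -0.38 -1.06] beta 76.4 blue depth 0.031 lat -0.086
40 75 [ 0.51  0.26 -0.36 -0.91 -0.62 -0.62] [ 0.55  0.24 -0.27 -0.79 -0.67 -0.79] beta 72.3 blue depth 0.043 lat -0.08
40 90 [ 0.45  0.33 -0.26 -0.88 -0.85 -0.56] [ 0.47  0.32 -0.15 -0.81 -0.92 -0.69] beta 66.9 blue depth 0.052 lat -0.072
46 60 [ 0.49  0.22 -0.45 -1.16 -0.42 -0.39] [ 0.58  0.18 -0.39 -0.93 -0.41 -0.69] beta 82.0 blue depth 0.035 lat -0.085
46 75 [ 0.4   0.28 -0.36 -1.1  -0.69 -0.35] [ 0.45  0.25 -0.27 -0.98 -0.72 -0.55] beta 77.5 blue depth 0.048 lat -0.078
46 90 [ 0.36  0.36 -0.25 -1.01 -0.92 -0.36] [ 0.39  0.34 -0.15 -0.94 -0.97 -0.51] beta 71.7 blue depth 0.058 lat -0.068
```

```bash
cat > sim.py <<'E'
from plan import *
def step(q,row,w=.3,dq=None):
    x,R=fk(q,P,-1,-1)
    d=np.array(row[1:4]); x2=x+R@d; R2=R@rz(row[4])
    def f(qq):
        X,RR=fk(qq,P,-1,-1); return np.r_[X-x2,w*Ro.from_matrix(RR@R2.T).as_rotvec(),1e-4*(qq-q)]
    sp=.7*np.array([2.39,2.39,3.01,3.14,3.14,3.14])/12
    l=np.maximum(lo,q-sp);h=np.minimum(hi,q+sp)
    l=np.minimum(l,h-1e-6)
    return least_squares(f,np.clip(q,l+1e-9,h-1e-9),bounds=(l,h)).x
def show(q):
    x,R=fk(q,P,-1,-1);t=R[:,2]
    return f"q {q.round(2)} x {x.round(3)} tilt {np.degrees(np.arccos(-t[2])):.1f} head {np.degrees(np.arctan2(t[1],t[0])):.0f}"
if __name__=="__main__":
  for w in(.1,.2,.3,.5,1):
    q=np.array([.451,1.04,1.25,.148,-1.29,.839])
    for i in range(10): q=step(q,[1,.036,-.018,0,0],w)
    print(w,show(q))
E
python3 sim.py
```

```text
0.1 q [ 0.4   1.11  1.19  0.91 -0.33  0.23] x [1.331 0.322 0.6  ] tilt 82.6 head 8
0.2 q [ 0.44  1.07  1.25  0.57 -0.56  0.56] x [1.303 0.313 0.56 ] tilt 73.3 head 8
0.3 q [ 0.45  1.03  1.25  0.42 -0.73  0.69] x [1.272 0.304 0.516] tilt 64.1 head 8
0.5 q [ 0.45  1.01  1.25  0.28 -0.97  0.79] x [1.22  0.289 0.445] tilt 50.6 head 8
1 q [ 0.45  1.    1.25  0.19 -1.2   0.84] x [1.16  0.272 0.37 ] tilt 37.0 head 9
```

```bash
cat > p3.py <<'E'
from sim import *
q0=np.array([.449,.999,1.25,.249,-1.055,.808])
def go(q,target,maxrows=60,tol=.005,w=.58):
    n=0
    while n<maxrows:
        x,R=fk(q,P,-1,-1); d=np.array(target)-x; L=np.linalg.norm(d)
        if L<tol: break
        d*=min(1,.04/L); q=step(q,[1,*(R.T@d),0],w); n+=1
    return q,n
def push(q,d,n,w=.58):
    for i in range(n):
        x,R=fk(q,P,-1,-1); q=step(q,[1,*(R.T@np.array(d)),0],w)
    return q
if __name__=="__main__":
  for W1 in([.55,.3,.35],[.45,.4,.35],[.35,.5,.35]):
    q,n=go(q0,W1); print('W1',W1,n,show(q))
    for d in([-.028,-.028,0],[-.02,-.035,0],[-.035,-.02,0],[-.02,-.02,-.02]):
        for m in(6,12): print('   ',d,m,show(push(q,d,m)))
E
python3 p3.py
```

```text
W1 [0.55, 0.3, 0.35] 18 q [ 0.94 -0.14 -0.84  1.12 -0.58 -0.54] x [0.55 0.3  0.35] tilt 43.6 head 9
    [-0.028, -0.028, 0] 6 q [ 1.48 -0.68 -1.02  0.8  -1.16 -0.49] x [0.396 0.134 0.361] tilt 42.5 head 9
    [-0.028, -0.028, 0] 12 q [ 1.27 -0.96 -0.96  0.61 -1.28 -0.06] x [ 0.374 -0.031  0.359] tilt 38.6 head 11
    [-0.02, -0.035, 0] 6 q [ 1.08 -0.63 -1.02  0.81 -0.85 -0.23] x [0.433 0.09  0.358] tilt 42.9 head 9
    [-0.02, -0.035, 0] 12 q [ 1.   -1.11 -0.94  0.55 -1.24  0.26] x [ 0.336 -0.126  0.362] tilt 42.1 head 10
    [-0.035, -0.02, 0] 6 q [ 1.64 -0.61 -1.02  0.8  -1.22 -0.66] x [0.377 0.184 0.354] tilt 42.5 head 9
    [-0.035, -0.02, 0] 12 q [ 2.4  -0.83 -0.91  0.49 -1.93 -1.05] x [0.322 0.161 0.356] tilt 37.4 head 4
    [-0.02, -0.02, -0.02] 6 q [ 1.1  -0.34 -1.02  0.92 -0.71 -0.48] x [0.453 0.202 0.294] tilt 38.2 head 7
    [-0.02, -0.02, -0.02] 12 q [ 1.42 -0.63 -1.02  0.57 -1.12 -0.38] x [0.366 0.104 0.277] tilt 30.1 head 4
W1 [0.45, 0.4, 0.35] 20 q [ 1.33 -0.11 -0.81  1.04 -0.84 -0.75] x [0.45 0.4  0.35] tilt 43.9 head 9
    [-0.028, -0.028, 0] 6 q [ 2.04 -0.55 -0.99  
[... 1045 characters left out ...]
-0.7   0.11 -1.98 -1.79] x [0.041 0.225 0.35 ] tilt 43.0 head 4
    [-0.02, -0.035, 0] 6 q [ 2.27 -0.43 -0.93  0.63 -1.55 -1.15] x [0.242 0.3   0.35 ] tilt 43.8 head 8
    [-0.02, -0.035, 0] 12 q [ 3.07 -0.65 -0.77  0.06 -2.18 -1.8 ] x [0.166 0.197 0.351] tilt 41.9 head -0
    [-0.035, -0.02, 0] 6 q [ 2.36 -0.2  -0.79  0.59 -1.52 -1.27] x [0.141 0.381 0.35 ] tilt 44.1 head 9
    [-0.035, -0.02, 0] 12 q [ 3.04 -0.14 -0.59  0.18 -1.87 -1.76] x [-0.069  0.261  0.35 ] tilt 44.1 head 9
    [-0.02, -0.02, -0.02] 6 q [ 2.05 -0.1  -1.02  0.8  -1.12 -1.3 ] x [0.227 0.388 0.24 ] tilt 43.7 head 8
    [-0.02, -0.02, -0.02] 12 q [ 2.67 -0.03 -1.02  0.35 -1.27 -1.63] x [0.076 0.301 0.168] tilt 42.0 head 2
```

```bash
cat > p4.py <<'E'
from p3 import *
import itertools
q,n=go(q0,[.6,.3,.35]); print(n,show(q))
for x,y,z in itertools.product((.5,.4,.3),(.3,.2,.1),(.25,.15,.08)):
    q1,n=go(q,[x,y,z],25); print([x,y,z],n,show(q1))
E
python3 p4.py
```

```text
16 q [ 0.83 -0.07 -0.79  1.16 -0.49 -0.5 ] x [0.6  0.3  0.35] tilt 43.6 head 9
[0.5, 0.3, 0.25] 7 q [ 0.92 -0.09 -1.02  1.39 -0.5  -0.86] x [0.502 0.302 0.253] tilt 40.9 head 7
[0.5, 0.3, 0.15] 12 q [ 0.9   0.09 -1.02  1.39 -0.47 -0.93] x [0.502 0.303 0.153] tilt 33.6 head -2
[0.5, 0.3, 0.08] 15 q [ 0.86  0.22 -1.02  1.49 -0.45 -1.04] x [0.503 0.303 0.082] tilt 30.4 head -10
[0.5, 0.2, 0.25] 9 q [ 0.87 -0.2  -1.02  1.03 -0.49 -0.46] x [0.502 0.201 0.253] tilt 35.8 head 6
[0.5, 0.2, 0.15] 14 q [ 0.83 -0.   -1.02  1.   -0.42 -0.47] x [0.502 0.201 0.153] tilt 26.8 head -2
[0.5, 0.2, 0.08] 18 q [ 0.8   0.15 -1.02  1.05 -0.39 -0.55] x [0.502 0.201 0.082] tilt 22.1 head -14
[0.5, 0.1, 0.25] 11 q [ 0.69 -0.29 -1.02  0.77 -0.41 -0.04] x [0.501 0.1   0.253] tilt 34.4 head 10
[0.5, 0.1, 0.15] 25 q [ 0.17  0.07 -1.02  1.67 -0.   -0.55] x [0.587 0.117 0.143] tilt 27.8 head 10
[0.5, 0.1, 0.08] 25 q [ 0.2   0.2  -1.02  1.67 -0.05 -0.59] x [0.576 0.114 0.065] tilt 20.6 head 3
[0.4, 0.3, 0.25] 10 q [ 1.38 -0.19 -1.02  0.96 -0.81 -0.82] x [0.401 0.302 0.253] tilt 37.8 head 4
[0.4, 0.3, 0.15] 15 q [ 1
[... 978 characters left out ...]
3, 0.3, 0.08] 20 q [ 1.61  0.14 -1.02  0.65 -0.77 -0.97] x [0.3   0.303 0.083] tilt 28.4 head -26
[0.3, 0.2, 0.25] 16 q [ 1.9  -0.5  -1.02  0.52 -1.3  -0.85] x [0.3   0.202 0.255] tilt 31.0 head -2
[0.3, 0.2, 0.15] 21 q [ 1.58 -0.2  -1.02  0.43 -0.96 -0.65] x [0.301 0.202 0.153] tilt 21.9 head -23
[0.3, 0.2, 0.08] 24 q [ 1.46  0.01 -1.02  0.38 -0.78 -0.57] x [0.301 0.202 0.083] tilt 18.9 head -42
[0.3, 0.1, 0.25] 21 q [ 2.17 -0.86 -1.    0.35 -1.71 -0.91] x [0.304 0.102 0.25 ] tilt 25.8 head -4
[0.3, 0.1, 0.15] 24 q [ 1.31 -0.39 -1.02  0.26 -0.96 -0.2 ] x [0.302 0.101 0.153] tilt 12.2 head -14
[0.3, 0.1, 0.08] 25 q [ 1.12 -0.16 -1.02  0.16 -0.73  0.01] x [0.304 0.102 0.085] tilt 6.2 head -35
```

```bash
cat > p5.py <<'E'
from p3 import *
s=.099; off=.010   # bottle centre this far behind TCP
def goR(q,x,R,n=40,w=.58,verbose=False):
    k=0
    while k<n:
        X,RR=fk(q,P,-1,-1); d=x-X
        cur=RR; a=np.arctan2((cur.T@R)[1,0]-(cur.T@R)[0,1],(cur.T@R)[0,0]+(cur.T@R)[1,1])
        L=np.linalg.norm(d)
        if L<.002 and abs(a)<.01: break
        d=d*min(1,.04/max(L,1e-9)); q=step(q,[1,*(RR.T@d),np.clip(a,-.12,.12)],w);k+=1
    return q,k
if __name__=="__main__":
  qa,n1=go(q0,[.6,.3,.35]); 
  for z in(.15,.17,.19,.21):
    qb,n2=go(qa,[.4,.1,z]); print('W2',n1,n2,show(qb))
    for sg in(1,-1):
      t=fk(qb,P,-1,-1)[1][:,2]; y0=sg*np.cross(b,t); R=Rfrom(t,y0); G=base+s*b
      qc,k1=goR(qb,G+off*t-.11*t,R); print('  pre',k1,show(qc))
      t=fk(qc,P,-1,-1)[1][:,2]; R=Rfrom(t,sg*np.cross(b,t))
      qd,k2=goR(qc,G+off*t,R); X,RR=fk(qd,P,-1,-1); print('  grasp',k2,show(qd),'err',(X-off*RR[:,2]-G).round(3),'jaw.b',(RR[:,1]@b).round(3),'beta',np.degrees(np.arccos(-b@RR[:,2])).round(1))
E
python3 p5.py
```

```text
W2 16 18 q [ 0.91 -0.25 -1.02  0.39 -0.59  0.08] x [0.402 0.1   0.153] tilt 18.6 head 11
  pre 21 q [ 1.1   0.05 -0.63  0.39 -0.73 -2.53] x [0.473 0.331 0.209] tilt 18.6 head 11
  grasp 3 q [ 1.01  0.21 -0.76  0.59 -0.43 -2.67] x [0.508 0.338 0.104] tilt 18.6 head 11 err [0. 0. 0.] jaw.b 0.0 beta 58.0
  pre 7 q [ 1.1   0.05 -0.63  0.39 -0.73  0.62] x [0.473 0.331 0.209] tilt 18.6 head 11
  grasp 3 q [ 1.01  0.21 -0.76  0.59 -0.43  0.47] x [0.508 0.338 0.104] tilt 18.6 head 11 err [0. 0. 0.] jaw.b -0.0 beta 58.0
W2 16 17 q [ 0.94 -0.31 -1.02  0.42 -0.63  0.04] x [0.403 0.1   0.174] tilt 20.6 head 11
  pre 21 q [ 1.12  0.03 -0.68  0.46 -0.69 -2.61] x [0.47  0.331 0.207] tilt 20.6 head 11
  grasp 3 q [ 0.99  0.2  -0.83  0.75 -0.38 -2.82] x [0.508 0.338 0.104] tilt 20.6 head 11 err [0. 0. 0.] jaw.b 0.0 beta 59.9
  pre 7 q [ 1.12  0.03 -0.68  0.46 -0.69  0.53] x [0.47  0.331 0.207] tilt 20.6 head 11
  grasp 3 q [ 0.99  0.2  -0.83  0.75 -0.38  0.32] x [0.508 0.338 0.104] tilt 20.6 head 11 err [0. 0. 0.] jaw.b -0.0 beta 59.9
W2 16 17 q [ 0.97 -0.36 -1.02  0.45 -0.67 -0.  ] x [0.402 0.1   0.
[... 278 characters left out ...]
 0.44] x [0.467 0.33  0.206] tilt 22.4 head 10
  grasp 3 q [ 0.95  0.19 -0.89  0.94 -0.33  0.16] x [0.508 0.338 0.105] tilt 22.4 head 10 err [0. 0. 0.] jaw.b -0.0 beta 61.7
W2 16 16 q [ 1.01 -0.41 -1.02  0.49 -0.72 -0.04] x [0.402 0.1   0.213] tilt 24.5 head 10
  pre 21 q [ 1.14 -0.   -0.79  0.62 -0.62 -2.8 ] x [0.464 0.33  0.205] tilt 24.4 head 10
  grasp 5 q [ 0.93  0.19 -0.9   0.99 -0.33 -3.03] x [0.509 0.338 0.106] tilt 23.0 head 10 err [0.001 0.    0.001] jaw.b 0.002 beta 62.2
  pre 6 q [ 1.14 -0.   -0.79  0.63 -0.62  0.34] x [0.464 0.33  0.205] tilt 24.5 head 10
  grasp 4 q [ 0.89  0.18 -0.94  1.14 -0.3  -0.  ] x [0.509 0.338 0.105] tilt 24.1 head 10 err [0. 0. 0.] jaw.b -0.0 beta 63.3
```

```bash
cat > p6.py <<'E'
from p5 import *
qd=np.array([.99,.2,-.83,.75,-.38,.32])
X,R0=fk(qd,P,-1,-1); bt=R0.T@b; G=base+s*b
qe,_=go(qd,X+.07*b); print('drawn',show(qe))
qe,_=go(qe,[.6,.33,.35]); print('lift',show(qe))
def el(q): return np.degrees(np.arcsin((fk(q,P,-1,-1)[1]@bt)[2])).round(0)
for head in(-20,0,20,40):
  h=np.radians(head); qq,_=go(qe,[.85*np.cos(h-.1),.85*np.sin(h-.1),.4]);
  for upk in(.3,.6,1.):
    d=np.array([np.cos(h),np.sin(h),upk]);d*=.04/np.linalg.norm(d); q=qq;tr=[]
    for i in range(30):
        q=push(q,d,1); tr.append(el(q))
        t=fk(q,P,-1,-1)[1][:,2]
        if np.degrees(np.arccos(-t[2]))>72:break
    print(head,upk,i+1,show(q),'el',tr[-1])
    x,R=fk(q,P,-1,-1)
    # fan: best turn
    for turn in(np.pi,-np.pi):
      for ex in(0,):
        Rf=R@rz(turn); bf=Rf@bt; tip=bend+[0,0,.035]; Gf=tip-bf*(.179-s); 
        a=ik(Gf+[0,0,.1]+off*t,R,[q*0.6]+[q]);f=ik(Gf+off*t,Rf,[a[0]+[0,0,0,0,0,-turn],a[0]])
        print('     turn',round(turn,1),'elev',np.degrees(np.arcsin(bf[2])).round(1),'pre',a[0].round(2),'%.0e'%a[1],'fin',f[0].round(2),'%.0e'%f[1])
E
python3 p6.py
```

```text
drawn q [ 1.    0.21 -0.61  0.51 -0.56  0.58] x [0.546 0.361 0.158] tilt 20.6 head 11
lift q [ 0.91  0.12 -0.2   0.28 -1.    0.95] x [0.6   0.33  0.348] tilt 20.6 head 11
-20 0.3 30 q [-0.18  1.1   1.25  0.24 -0.64  1.96] x [ 1.257 -0.47   0.408] tilt 62.7 head -19 el 57.0
     turn 3.1 elev -22.5 pre [-0.19  0.06 -0.54 -0.92 -0.    3.03] 4e-02 fin [-0.86  0.46 -0.85 -2.53 -0.87  2.06] 1e-30
     turn -3.1 elev -22.5 pre [-0.19  0.06 -0.54 -0.92 -0.    3.03] 4e-02 fin [-0.86  0.46 -0.85 -2.53 -0.87  2.06] 4e-21
-20 0.6 30 q [-0.16  0.91  1.25  0.21 -0.8   2.  ] x [ 1.181 -0.441  0.597] tilt 64.6 head -19 el 57.0
     turn 3.1 elev -24.3 pre [-0.19  0.05 -0.54 -0.92 -0.    3.03] 4e-02 fin [-0.88  0.5  -0.87 -2.52 -0.95  2.09] 3e-22
     turn -3.1 elev -24.3 pre [-0.19  0.05 -0.54 -0.92 -0.    3.03] 4e-02 fin [-0.88  0.5  -0.87 -2.52 -0.95  2.09] 1e-23
-20 1.0 30 q [-0.14  0.72  1.25  0.2  -0.98  2.02] x [ 1.069 -0.399  0.761] tilt 65.1 head -18 el 58.0
     turn 3.1 elev -25.0 pre [-0.19  0.05 -0.54 -0.92 -0.    3.03] 4e-02 fin [-0.88  0.5  -0.86 -2.51 -0.96  2.07] 4e-20
     turn -3.
[... 2483 characters left out ...]
-1.06  0.72] 3e-28
40 0.6 30 q [ 0.89  0.98  1.25  0.57 -0.81  1.  ] x [1.017 0.76  0.604] tilt 66.2 head 26 el 84.0
     turn 3.1 elev -36.2 pre [-0.54  0.15 -0.25 -1.03 -0.84  3.03] 9e-02 fin [-0.84  0.5  -0.33 -1.47 -1.08  0.78] 1e-20
     turn -3.1 elev -36.2 pre [-0.54  0.15 -0.25 -1.03 -0.84  3.03] 9e-02 fin [-0.84  0.5  -0.33 -1.47 -1.08  0.78] 2e-30
40 1.0 30 q [ 0.92  0.78  1.25  0.54 -0.99  1.08] x [0.926 0.682 0.77 ] tilt 66.7 head 25 el 83.0
     turn 3.1 elev -36.6 pre [-0.53  0.14 -0.26 -1.03 -0.82  3.03] 9e-02 fin [-0.85  0.5  -0.34 -1.49 -1.08  0.8 ] 4e-20
     turn -3.1 elev -36.6 pre [-0.53  0.14 -0.26 -1.03 -0.82  3.03] 9e-02 fin [-0.85  0.5  -0.34 -1.49 -1.08  0.8 ] 1e-30
```

apply_moves(
  moves=[
    [1, -0.029, 0.006, -0.0234, 0],
    [1, -0.029, 0.006, -0.0234, 0],
    [1, -0.029, 0.006, -0.0234, 0],
    [1, -0.029, 0.006, -0.0234, 0],
    [1, -0.029, 0.006, -0.0234, 0],
    [1, -0.029, 0.006, -0.0234, 0],
    [1, -0.029, 0.006, -0.0234, 0],
    [1, -0.029, 0.006, -0.0234, 0],
    [1, -0.029, 0.006, -0.0234, 0],
    [1, -0.029, 0.006, -0.0234, 0],
    [1, -0.029, 0.006, -0.0234, 0],
    [1, -0.029, 0.006, -0.0234, 0],
  ],
)

```text
t: 5.97
eef_pos: [0.7985, 0.297, 0.3771]
ee_rot: [-2.738, -0.715, -0.434]
force: [0.6, -0.2, 0.9]
width: 0.0877
```

```bash
python3 st.py; cat > p7.py <<'E'
# from current state, print rows (sim) to a target via waypoint
import sys
from p5 import *
from station import arm
def cur(): return np.array(arm.get_state()['q'])
def rows_to(q,target,step_len=.038,dyaw=0,n=40,grip=1):
    out=[]
    for k in range(n):
        x,R=fk(q,P,-1,-1); d=np.array(target)-x; L=np.linalg.norm(d)
        if L<.004: break
        d*=min(1,step_len/L); r=[grip,*np.round(R.T@d,3).tolist(),0]; q=step(q,r,.58); out.append(r)
    return q,out
E
python3 - <<'E'
import sys; sys.path.insert(0,'.')
from p7 import *
q=cur();print(fk(q,P,-1,-1)[0])
q,o=rows_to(q,[.6,.3,.35]);print(o,show(q));
q,o=rows_to(q,[.4,.1,.175]);print(o,show(q))
E
```

```text
5.9667 [ 0.59   0.186 -0.482  1.14  -0.35  -0.292] [0.7985 0.297  0.3771] [-2.738 -0.715 -0.434]
[[ 0.685 -0.153  0.712]
 [-0.318 -0.943  0.102]
 [ 0.656 -0.296 -0.694]] tilt 46.0 force [ 0.6 -0.2  0.9] w 0.0877
[0.79829125 0.29499658 0.37550457]
[[1, -0.029, 0.006, -0.023, 0], [1, -0.029, 0.006, -0.023, 0], [1, -0.029, 0.006, -0.023, 0], [1, -0.029, 0.007, -0.023, 0], [1, -0.029, 0.006, -0.024, 0], [1, -0.009, 0.002, -0.007, 0]] q [ 0.78 -0.07 -0.83  1.33 -0.46 -0.64] x [0.6  0.3  0.35] tilt 46.0 head 8
[[1, -0.021, 0.031, -0.005, 0], [1, -0.022, 0.031, -0.005, 0], [1, -0.022, 0.031, -0.005, 0], [1, -0.022, 0.031, -0.003, 0], [1, -0.023, 0.03, -0.0, 0], [1, -0.023, 0.03, 0.002, 0], [1, -0.024, 0.029, 0.005, 0], [1, -0.025, 0.028, 0.007, 0], [1, -0.025, 0.027, 0.01, 0], [1, -0.026, 0.025, 0.013, 0], [1, -0.026, 0.023, 0.015, 0], [1, -0.026, 0.021, 0.018, 0], [1, -0.026, 0.02, 0.019, 0], [1, -0.026, 0.017, 0.021, 0], [1, -0.027, 0.015, 0.022, 0], [1, -0.023, 0.012, 0.019, 0], [1, -0.014, 0.006, 0.012, 0], [1, -0.008, 0.004, 0.006, 0], [1, -0.005, 0.002, 0.004, 0], [1, -0.003, 0.002, 0.003, 0]] q [ 0.97 -0.31 -1.02  0.45 -0.67 -0.02] x [0.401 0.1   0.177] tilt 20.5 head 6
```

apply_moves(
  moves=[
    [1, -0.029, 0.006, -0.023, 0],
    [1, -0.029, 0.006, -0.023, 0],
    [1, -0.029, 0.006, -0.023, 0],
    [1, -0.029, 0.006, -0.023, 0],
    [1, -0.029, 0.006, -0.023, 0],
    [1, -0.021, 0.031, -0.005, 0],
    [1, -0.022, 0.031, -0.005, 0],
    [1, -0.022, 0.031, -0.005, 0],
    [1, -0.022, 0.031, -0.003, 0],
    [1, -0.023, 0.03, 0, 0],
    [1, -0.023, 0.03, 0.002, 0],
  ],
)

```text
t: 6.88
eef_pos: [0.5683, 0.2103, 0.2803]
ee_rot: [-2.79, -0.668, -0.411]
force: [-1.1, 0.9, 0.7]
width: 0.0881
```

```bash
python3 st.py; python3 - <<'E'
from p7 import *
q=cur();print(show(q))
q,o=rows_to(q,[.4,.1,.175]);print(o,show(q))
E
```

```text
6.8833 [ 0.465 -0.135 -1.016  1.667 -0.229 -0.767] [0.5683 0.2103 0.2803] [-2.79  -0.668 -0.411]
[[ 0.72  -0.179  0.67 ]
 [-0.314 -0.946  0.084]
 [ 0.619 -0.271 -0.737]] tilt 42.5 force [-1.1  0.9  0.7] w 0.0881
q [ 0.47 -0.13 -1.02  1.67 -0.23 -0.77] x [0.568 0.207 0.279] tilt 42.5 head 7
[[1, -0.026, 0.027, -0.008, 0], [1, -0.026, 0.027, -0.006, 0], [1, -0.027, 0.026, -0.005, 0], [1, -0.028, 0.026, -0.001, 0], [1, -0.028, 0.026, 0.002, 0], [1, -0.028, 0.025, 0.005, 0], [1, -0.029, 0.023, 0.009, 0], [1, -0.029, 0.022, 0.012, 0], [1, -0.028, 0.02, 0.016, 0], [1, -0.028, 0.017, 0.018, 0], [1, -0.028, 0.016, 0.021, 0], [1, -0.026, 0.013, 0.02, 0], [1, -0.016, 0.007, 0.013, 0], [1, -0.009, 0.004, 0.007, 0], [1, -0.006, 0.002, 0.005, 0], [1, -0.003, 0.002, 0.002, 0]] q [ 0.96 -0.31 -1.02  0.44 -0.66 -0.01] x [0.401 0.1   0.177] tilt 20.6 head 7
```

apply_moves(
  moves=[
    [1, -0.026, 0.027, -0.008, 0],
    [1, -0.026, 0.027, -0.006, 0],
    [1, -0.027, 0.026, -0.005, 0],
    [1, -0.028, 0.026, -0.001, 0],
    [1, -0.028, 0.026, 0.002, 0],
    [1, -0.028, 0.025, 0.005, 0],
  ],
)

```text
t: 7.38
eef_pos: [0.5833, 0.1731, 0.2273]
ee_rot: [-2.861, -0.585, -0.377]
force: [0.6, -0.6, -0.2]
width: 0.0877
```

```bash
python3 st.py; python3 - <<'E'
from p7 import *
q=cur();print(show(q))
q,o=rows_to(q,[.4,.1,.175]);print(o,show(q))
E
```

```text
7.3833 [ 0.349 -0.059 -1.016  1.666 -0.146 -0.69 ] [0.5833 0.1731 0.2273] [-2.861 -0.585 -0.377]
[[ 0.775 -0.212  0.595]
 [-0.307 -0.95   0.062]
 [ 0.552 -0.231 -0.801]] tilt 36.8 force [ 0.6 -0.6 -0.2] w 0.0877
q [ 0.35 -0.06 -1.02  1.67 -0.15 -0.69] x [0.583 0.17  0.227] tilt 36.8 head 6
[[1, -0.028, 0.022, -0.013, 0], [1, -0.028, 0.022, -0.013, 0], [1, -0.029, 0.022, -0.012, 0], [1, -0.029, 0.022, -0.009, 0], [1, -0.03, 0.022, -0.005, 0], [1, -0.031, 0.022, -0.001, 0], [1, -0.031, 0.021, 0.004, 0], [1, -0.031, 0.02, 0.01, 0], [1, -0.03, 0.017, 0.015, 0], [1, -0.028, 0.014, 0.02, 0], [1, -0.017, 0.008, 0.013, 0], [1, -0.01, 0.004, 0.008, 0], [1, -0.005, 0.003, 0.004, 0], [1, -0.003, 0.001, 0.003, 0]] q [ 0.97 -0.31 -1.02  0.45 -0.67 -0.02] x [0.402 0.1   0.177] tilt 20.6 head 6
```

```bash
python3 - <<'E'
from p7 import *
q=cur()
for T in([.57,.25,.30],[.45,.33,.30],[.4,.2,.22],[.4,.1,.16]):
    q,o=rows_to(q,T);print(T,len(o),o,show(q))
E
```

```text
[0.57, 0.25, 0.3] 4 [[1, 0.002, -0.031, -0.021, 0], [1, 0.003, -0.03, -0.023, 0], [1, 0.003, -0.029, -0.024, 0], [1, 0.002, -0.012, -0.012, 0]] q [ 0.83 -0.1  -0.86  1.05 -0.48 -0.42] x [0.57 0.25 0.3 ] tilt 38.7 head 7
[0.45, 0.33, 0.3] 4 [[1, -0.031, -0.014, -0.018, 0], [1, -0.031, -0.014, -0.018, 0], [1, -0.03, -0.014, -0.018, 0], [1, -0.024, -0.011, -0.014, 0]] q [ 1.25 -0.16 -0.9   0.96 -0.76 -0.67] x [0.45 0.33 0.3 ] tilt 38.7 head 7
[0.4, 0.2, 0.22] 11 [[1, -0.01, 0.036, 0.005, 0], [1, -0.01, 0.036, 0.005, 0], [1, -0.012, 0.035, 0.007, 0], [1, -0.014, 0.033, 0.012, 0], [1, -0.017, 0.03, 0.016, 0], [1, -0.02, 0.026, 0.019, 0], [1, -0.016, 0.016, 0.017, 0], [1, -0.01, 0.01, 0.01, 0], [1, -0.006, 0.006, 0.007, 0], [1, -0.004, 0.004, 0.004, 0], [1, -0.003, 0.002, 0.003, 0]] q [ 1.26 -0.28 -1.02  0.69 -0.79 -0.48] x [0.401 0.201 0.222] tilt 28.5 head 0
[0.4, 0.1, 0.16] 9 [[1, 0.001, 0.034, 0.017, 0], [1, -0.004, 0.032, 0.02, 0], [1, -0.009, 0.03, 0.022, 0], [1, -0.015, 0.026, 0.023, 0], [1, -0.019, 0.017, 0.022, 0], [1, -0.014, 0.007, 0.012, 0], [1, -0.008, 0.005, 0.007, 0], [1, -0.005, 0.002, 0.004, 0], [1, -0.002, 0.002, 0.003, 0]] q [ 0.98 -0.25 -1.02  0.46 -0.68 -0.06] x [0.402 0.1   0.162] tilt 18.9 head -3
```

apply_moves(
  moves=[
    [1, 0.002, -0.03, -0.022, 0],
    [1, 0.003, -0.03, -0.023, 0],
    [1, 0.003, -0.029, -0.024, 0],
    [1, 0.002, -0.012, -0.012, 0],
    [1, -0.031, -0.014, -0.018, 0],
    [1, -0.031, -0.014, -0.018, 0],
    [1, -0.03, -0.014, -0.018, 0],
    [1, -0.024, -0.011, -0.014, 0],
  ],
)

```text
t: 8.05
eef_pos: [0.4618, 0.3116, 0.3]
ee_rot: [-2.848, -0.615, -0.389]
force: [0.4, 1.1, 0.5]
width: 0.0875
```

```bash
python3 st.py; python3 - <<'E'
from p7 import *
q=cur()
for T in([.4,.2,.22],[.4,.1,.16]):
    q,o=rows_to(q,T);print(T,len(o),o,show(q))
E
```

```text
8.05 [ 1.209 -0.162 -0.903  0.96  -0.752 -0.635] [0.4618 0.3116 0.3   ] [-2.848 -0.615 -0.389]
[[ 0.756 -0.209  0.621]
 [-0.31  -0.949  0.059]
 [ 0.577 -0.237 -0.782]] tilt 38.6 force [0.4 1.1 0.5] w 0.0875
[0.4, 0.2, 0.22] 10 [[1, -0.015, 0.035, 0.004, 0], [1, -0.015, 0.035, 0.004, 0], [1, -0.016, 0.034, 0.007, 0], [1, -0.018, 0.031, 0.013, 0], [1, -0.02, 0.027, 0.017, 0], [1, -0.019, 0.023, 0.02, 0], [1, -0.013, 0.013, 0.013, 0], [1, -0.008, 0.007, 0.009, 0], [1, -0.005, 0.005, 0.005, 0], [1, -0.003, 0.003, 0.003, 0]] q [ 1.28 -0.27 -1.02  0.7  -0.81 -0.51] x [0.4   0.202 0.223] tilt 29.1 head -2
[0.4, 0.1, 0.16] 9 [[1, 0.0, 0.034, 0.018, 0], [1, -0.003, 0.032, 0.02, 0], [1, -0.009, 0.03, 0.022, 0], [1, -0.014, 0.025, 0.024, 0], [1, -0.02, 0.019, 0.024, 0], [1, -0.015, 0.009, 0.013, 0], [1, -0.008, 0.005, 0.009, 0], [1, -0.006, 0.003, 0.005, 0], [1, -0.003, 0.002, 0.003, 0]] q [ 0.99 -0.24 -1.02  0.48 -0.7  -0.1 ] x [0.402 0.101 0.162] tilt 19.1 head -7
```

apply_moves(
  moves=[
    [1, -0.015, 0.035, 0.004, 0],
    [1, -0.015, 0.035, 0.004, 0],
    [1, -0.016, 0.034, 0.007, 0],
    [1, -0.018, 0.031, 0.013, 0],
    [1, -0.02, 0.027, 0.017, 0],
    [1, -0.019, 0.023, 0.02, 0],
    [1, -0.013, 0.013, 0.013, 0],
  ],
)

```text
t: 8.63
eef_pos: [0.4038, 0.2055, 0.237]
ee_rot: [-2.965, -0.505, -0.359]
force: [0.2, -0.2, -0.1]
width: 0.0875
```

```bash
python3 st.py; python3 - <<'E'
from p7 import *
q=cur()
for T in([.4,.1,.16],):
    q,o=rows_to(q,T);print(T,len(o),o,show(q))
E
```

```text
8.6333 [ 1.279 -0.291 -1.017  0.726 -0.824 -0.52 ] [0.4038 0.2055 0.237 ] [-2.965 -0.505 -0.359]
[[ 0.819 -0.266  0.508]
 [-0.307 -0.952 -0.003]
 [ 0.484 -0.154 -0.861]] tilt 30.5 force [ 0.2 -0.2 -0.1] w 0.0875
[0.4, 0.1, 0.16] 10 [[1, -0.002, 0.033, 0.019, 0], [1, -0.006, 0.032, 0.02, 0], [1, -0.01, 0.029, 0.022, 0], [1, -0.014, 0.026, 0.024, 0], [1, -0.019, 0.022, 0.024, 0], [1, -0.02, 0.016, 0.022, 0], [1, -0.013, 0.008, 0.012, 0], [1, -0.008, 0.004, 0.007, 0], [1, -0.005, 0.003, 0.005, 0], [1, -0.003, 0.002, 0.003, 0]] q [ 0.99 -0.24 -1.02  0.47 -0.69 -0.09] x [0.402 0.1   0.162] tilt 19.0 head -5
```

Works as modelled; continue.

apply_moves(
  moves=[
    [1, -0.002, 0.033, 0.019, 0],
    [1, -0.006, 0.032, 0.02, 0],
    [1, -0.01, 0.029, 0.022, 0],
    [1, -0.014, 0.026, 0.024, 0],
    [1, -0.019, 0.022, 0.024, 0],
    [1, -0.02, 0.016, 0.022, 0],
  ],
)

```text
t: 9.13
eef_pos: [0.41, 0.1045, 0.1821]
ee_rot: [-3.047, -0.363, -0.34]
force: [0.7, 0.3, 0.0]
width: 0.0877
```

```bash
python3 st.py; cat > p8.py <<'E'
from p7 import *
def rowsR(q,x,t_sg,step_len=.038,n=40,grip=1,rot=.12):
    out=[]
    for k in range(n):
        X,RR=fk(q,P,-1,-1); d=np.array(x(RR) if callable(x) else x)-X
        t=RR[:,2]; R=Rfrom(t,t_sg*np.cross(b,t)); M=RR.T@R; a=np.arctan2(M[1,0]-M[0,1],M[0,0]+M[1,1])
        L=np.linalg.norm(d)
        if L<.002 and abs(a)<.01: break
        d=d*min(1,step_len/max(L,1e-9)); r=[grip,*np.round(RR.T@d,4).tolist(),round(float(np.clip(a,-rot,rot)),3)]; q=step(q,r,.58);out.append(r)
    return q,out
E
python3 - <<'E'
from p8 import *
q=cur(); G=base+s*b
for sg in(1,-1):
  t=fk(q,P,-1,-1)[1][:,2]; q1,o=rowsR(q,G+off*t-.11*t,sg,step_len=.015); print(len(o),o,show(q1))
  q2,o=rowsR(q1,G+off*t,sg); X,RR=fk(q2,P,-1,-1); print(len(o),show(q2),'err',(X-off*RR[:,2]-G).round(3),'beta',np.degrees(np.arccos(-b@RR[:,2])).round(1))
E
```

```text
9.1333 [ 1.    -0.271 -1.016  0.518 -0.71  -0.129] [0.41   0.1045 0.1821] [-3.047 -0.363 -0.34 ]
[[ 0.881 -0.3    0.365]
 [-0.312 -0.95  -0.029]
 [ 0.355 -0.089 -0.931]] tilt 21.5 force [0.7 0.3 0. ] w 0.0877
21 [[1, -0.0008, -0.015, -0.0006, 0.12], [1, -0.0026, -0.0148, -0.0006, 0.12], [1, -0.0044, -0.0143, -0.0006, 0.12], [1, -0.0061, -0.0137, -0.0006, 0.12], [1, -0.0077, -0.0129, -0.0006, 0.12], [1, -0.0091, -0.0119, -0.0006, 0.12], [1, -0.0105, -0.0107, -0.0005, 0.12], [1, -0.0117, -0.0094, -0.0006, 0.12], [1, -0.0127, -0.0079, -0.0005, 0.12], [1, -0.0136, -0.0063, -0.0006, 0.12], [1, -0.0143, -0.0046, -0.0005, 0.12], [1, -0.0147, -0.0029, -0.0006, 0.12], [1, -0.0149, -0.0011, -0.0005, 0.12], [1, -0.015, 0.0007, -0.0005, 0.12], [1, -0.0148, 0.0024, -0.0006, 0.12], [1, -0.0144, 0.0042, -0.0006, 0.12], [1, -0.0036, 0.0016, -0.0001, 0.12], [1, 0.0, -0.0, 0.0, 0.12], [1, 0.0, -0.0001, 0.0, 0.12], [1, 0.0, 0.0, 0.0, 0.12], [1, 0.0, 0.0, 0.0, 0.081]] q [ 1.17  0.07 -0.66  0.51 -0.78 -2.76] x [0.468 0.34  0.207] tilt 21.5 head -4
3 q [ 1.03  0.23 -0.8   0.77 -0.49 -2.94] x [0.508 0.337 
[... 179 characters left out ...]
, -0.0143, -0.0006, -0.12], [1, 0.0062, -0.0137, -0.0006, -0.12], [1, 0.0078, -0.0128, -0.0006, -0.06], [1, 0.0085, -0.0123, -0.0005, -0.0], [1, 0.0085, -0.0123, -0.0006, -0.0], [1, 0.0085, -0.0123, -0.0005, -0.0], [1, 0.0085, -0.0123, -0.0005, -0.0], [1, 0.0085, -0.0124, -0.0006, -0.0], [1, 0.0085, -0.0123, -0.0005, -0.0], [1, 0.0085, -0.0124, -0.0006, -0.0], [1, 0.0085, -0.0123, -0.0005, -0.0], [1, 0.0085, -0.0124, -0.0006, -0.0], [1, 0.0085, -0.0124, -0.0005, -0.0], [1, 0.0022, -0.0032, -0.0002, -0.0]] q [ 1.17  0.07 -0.66  0.51 -0.78  0.38] x [0.468 0.34  0.207] tilt 21.5 head -4
3 q [ 1.03  0.23 -0.8   0.77 -0.49  0.2 ] x [0.508 0.337 0.105] tilt 21.5 head -4 err [-0. -0. -0.] beta 59.0
```

apply_moves(
  moves=[
    [0.4, -0.001, -0.015, -0.001, 0.12],
    [0.4, -0.003, -0.015, -0.001, 0.12],
    [0.4, -0.004, -0.014, -0.001, 0.12],
    [0.4, -0.006, -0.014, 0, 0.12],
    [0.4, -0.008, -0.013, -0.001, 0.12],
    [0.4, -0.009, -0.012, 0, 0.12],
    [0.4, -0.01, -0.011, -0.001, 0.12],
    [0.4, -0.012, -0.009, 0, 0.12],
    [0.4, -0.013, -0.008, -0.001, 0.12],
    [0.4, -0.014, -0.006, 0, 0.12],
    [0.4, -0.014, -0.005, -0.001, 0.12],
    [0.4, -0.015, -0.003, 0, 0.12],
  ],
)

```text
t: 10.13
eef_pos: [0.4528, 0.2815, 0.2014]
ee_rot: [-2.768, 0.043, -1.759]
force: [-0.6, 0.4, 0.6]
width: 0.0613
```

```bash
python3 st.py; python3 - <<'E'
from p8 import *
q=cur(); G=base+s*b; sg=1
t=fk(q,P,-1,-1)[1][:,2]; q1,o=rowsR(q,G+off*t-.11*t,sg,step_len=.015); print(len(o),o,show(q1))
E
```

```text
10.1333 [ 1.145 -0.013 -0.768  0.529 -0.755 -1.72 ] [0.4528 0.2815 0.2014] [-2.768  0.043 -1.759]
[[-0.187 -0.912  0.366]
 [-0.981  0.189 -0.029]
 [-0.043 -0.365 -0.93 ]] tilt 21.6 force [-0.6  0.4  0.6] w 0.0613
9 [[1, -0.0149, -0.0012, -0.0004, 0.12], [1, -0.015, 0.0007, -0.0004, 0.12], [1, -0.0148, 0.0024, -0.0005, 0.12], [1, -0.0144, 0.0042, -0.0004, 0.12], [1, -0.0013, 0.0005, -0.0001, 0.12], [1, 0.0, 0.0, 0.0, 0.12], [1, 0.0001, 0.0, 0.0, 0.12], [1, -0.0, 0.0, 0.0, 0.12], [1, -0.0, 0.0, 0.0, 0.078]] q [ 1.17  0.07 -0.66  0.52 -0.78 -2.77] x [0.468 0.34  0.207] tilt 21.6 head -5
```

apply_moves(
  moves=[
    [0.4, -0.015, -0.001, 0, 0.12],
    [0.4, -0.015, 0.001, -0.001, 0.12],
    [0.4, -0.015, 0.002, 0, 0.12],
    [0.4, -0.014, 0.004, -0.001, 0.12],
    [0.4, -0.001, 0, 0, 0.12],
    [0.4, 0, 0, 0, 0.12],
    [0.4, 0, 0, 0, 0.12],
    [0.4, 0, 0, 0, 0.12],
    [0.4, 0, 0, 0, 0.08],
    [0.4, 0, 0, 0, 0],
  ],
)

```text
t: 10.97
eef_pos: [0.4675, 0.3393, 0.2074]
ee_rot: [-2.983, 0.343, -2.777]
force: [0.5, 0.1, 0.1]
width: 0.0615
```

```bash
python3 st.py; python3 - <<'E'
from p8 import *
from station import *
s_=arm.get_state(); q=cur(); G=base+s*b; sg=1
X=s_['eef_pos'];R=Ro.from_euler('xyz',s_['ee_rot']).as_matrix()
print('jaw.b',R[:,1]@b,'err in tool',(R.T@(G+off*R[:,2]-X)).round(4), 'fk diff',(fk(q,P,-1,-1)[0]-X).round(4))
for i in np.linspace(0,1,2):pass
for n in("side","top"):
    f=eyes.grab_frame(n); im=f["color"][:,:,::-1].copy()
    c=project(f,np.array([base,G,base+.179*b]))
    for p in c: cv2.circle(im,tuple(int(round(v)) for v in p),2,(255,0,255),-1)
    x0,y0=int(c[1,0]),int(c[1,1]); x0=max(0,x0-100);y0=max(0,y0-90)
    cv2.imwrite(f"pics/{n}1.png",cv2.resize(im[y0:y0+190,x0:x0+200],(800,600) if 0 else (600,570),interpolation=cv2.INTER_CUBIC))
E
```

```text
10.9667 [ 1.171  0.071 -0.662  0.517 -0.783 -2.766] [0.4675 0.3393 0.2074] [-2.983  0.343 -2.777]
[[-0.88  -0.303  0.366]
 [-0.336  0.941 -0.029]
 [-0.336 -0.149 -0.93 ]] tilt 21.6 force [0.5 0.1 0.1] w 0.0615
jaw.b 6.842282972729921e-05 err in tool [-0.0006  0.0008  0.1107] fk diff [ 0.0001 -0.0006 -0.0006]Traceback (most recent call last):
  File "<stdin>", line 9, in <module>
NameError: name 'project' is not defined. Did you mean: 'property'?
```

```bash
python3 - <<'E'
from plan import *
from station import *
from h import *
G=base+.099*b
for n in("side","top"):
    f=eyes.grab_frame(n); im=f["color"][:,:,::-1].copy()
    c=project(f,np.array([base,G,base+.179*b]))
    for p in c: cv2.circle(im,tuple(int(round(v)) for v in p),1,(255,0,255),-1)
    x0,y0=int(c[1,0]),int(c[1,1]); x0=max(0,x0-90);y0=max(0,y0-90)
    cv2.imwrite(f"pics/{n}1.png",cv2.resize(im[y0:y0+150,x0:x0+180],(720,600),interpolation=cv2.INTER_CUBIC))
E
```

View pics/side1.png

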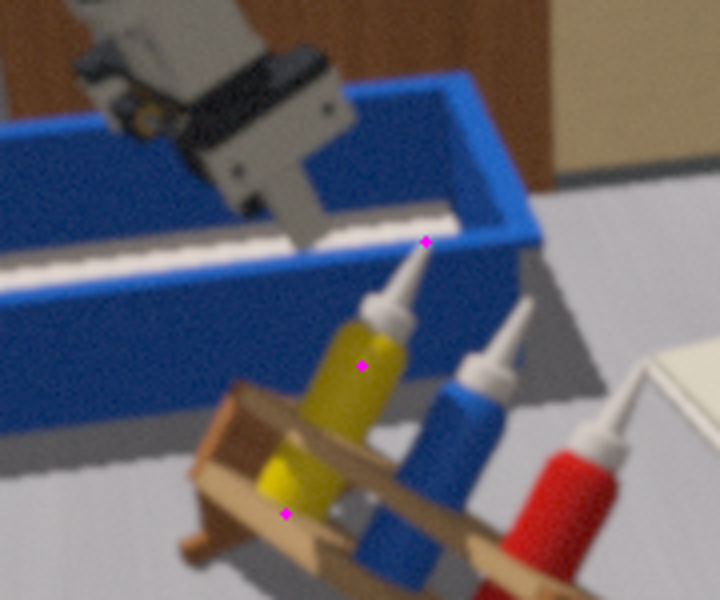

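View pics/top1.png

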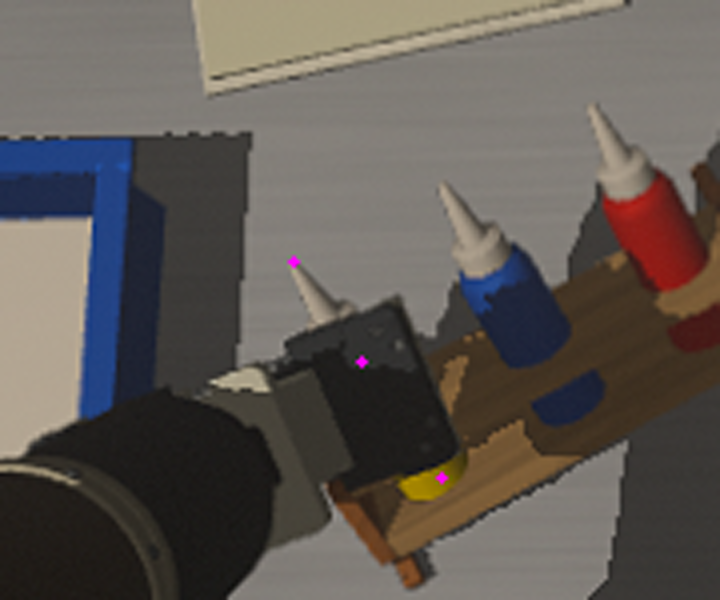

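```bash
python3 - <<'E'
import pickle
from h import *
f,D=pickle.load(open("top.pkl","rb")); c=f["color"].astype(int); P,u,v=cloud(f,(c[...,2]>c[...,0]+50)&(c[...,2]>c[...,1]+40))
k=(u<160)&(P[:,2]>.02)
Q=P[k]; print(np.percentile(Q,[1,50,99],axis=0).round(3))
for z in(.02,.05,.08):
    m=Q[Q[:,2]>z]; print(z,len(m),m[:,1].min())
m=Q[(Q[:,2]>Q[:,2].max()-.015)];print(np.percentile(m[:,1],[0,2,5]),np.percentile(m[:,0],[1,99]))
E
```

```text
[[0.196 0.487 0.099]
 [0.47  0.675 0.104]
 [0.643 0.756 0.109]]
0.02 3807 0.4840837846432152
0.05 3805 0.4840837846432152
0.08 3805 0.4840837846432152
[0.48408378 0.48727814 0.49002906] [0.19577296 0.64287479]
```

apply_moves(
  moves=[
    [0.4, 0, 0.001, 0.022, 0],
    [0.4, 0, 0, 0.022, 0],
    [0.4, -0.001, 0, 0.022, 0],
    [0.4, 0, 0, 0.022, 0],
    [0.4, 0, 0, 0.022, 0],
    [0.4, 0, 0, 0, 0],
  ],
)

```text
t: 11.62
eef_pos: [0.5077, 0.3352, 0.102]
ee_rot: [-2.979, 0.338, -2.771]
force: [-1.4, -1.6, -0.3]
width: 0.0612
```

```bash
python3 st.py; python3 - <<'E'
from p8 import *
from station import *
s_=arm.get_state(); G=base+s*b
X=s_['eef_pos'];R=Ro.from_euler('xyz',s_['ee_rot']).as_matrix()
print('jaw.b',R[:,1]@b,'err in tool',(R.T@(G+off*R[:,2]-X)).round(4))
E
```

```text
11.6167 [ 1.028  0.23  -0.805  0.771 -0.49  -2.936] [0.5077 0.3352 0.102 ] [-2.979  0.338 -2.771]
[[-0.879 -0.307  0.363]
 [-0.342  0.939 -0.033]
 [-0.331 -0.153 -0.931]] tilt 21.4 force [-1.4 -1.6 -0.3] w 0.0612
jaw.b -0.006700421852398704 err in tool [-0.0019  0.0011 -0.0022]
```

apply_moves(
  moves=[
    [-1, 0, 0, 0, 0],
    [-1, 0, 0, 0, 0],
    [-1, 0, 0, 0, 0],
    [-1, 0, 0, 0, 0],
    [-1, 0, 0, 0, 0],
  ],
  newtons=45,
)

```text
t: 12.03
eef_pos: [0.5083, 0.3385, 0.1078]
ee_rot: [-2.985, 0.345, -2.773]
force: [-0.3, -0.7, 2.9]
width: 0.0429
```

```bash
python3 - <<'E'
from p8 import *
q=cur(); X,R0=fk(q,P,-1,-1); 
q1,o=rows_to(q,X+.075*b,step_len=.025,grip=-1);print(o,show(q1))
q1,o=rows_to(q1,[.6,.36,.3],grip=-1);print(o,show(q1))
E
```

```text
[[-1, -0.021, -0.0, -0.013, 0], [-1, -0.022, -0.0, -0.013, 0], [-1, -0.021, -0.0, -0.012, 0]] q [ 1.03  0.23 -0.59  0.57 -0.65 -2.7 ] x [0.55  0.359 0.165] tilt 21.7 head -4
[[-1, -0.024, -0.009, -0.028, 0], [-1, -0.023, -0.009, -0.028, 0], [-1, -0.024, -0.009, -0.028, 0], [-1, -0.019, -0.008, -0.023, 0]] q [ 0.98  0.19 -0.26  0.4  -0.96 -2.42] x [0.601 0.36  0.3  ] tilt 21.7 head -4
```

apply_moves(
  moves=[
    [-1, -0.011, 0, -0.006, 0],
    [-1, -0.021, 0, -0.013, 0],
    [-1, -0.022, 0, -0.013, 0],
    [-1, -0.021, 0, -0.013, 0],
    [-1, 0, 0, 0, 0],
  ],
)

```text
t: 12.45
eef_pos: [0.56, 0.3683, 0.1783]
ee_rot: [-2.988, 0.35, -2.773]
force: [0.3, 1.8, 0.3]
width: 0.0429
```

```bash
python3 st.py; python3 - <<'E'
from station import *
import cv2
for n in("side",):
    f=eyes.grab_frame(n); im=f["color"][:,:,::-1]
    cv2.imwrite(f"pics/{n}2.png",cv2.resize(im[80:300,180:440],(780,660))[:600])
E
```

```text
12.45 [ 1.025  0.234 -0.545  0.548 -0.682 -2.666] [0.56   0.3683 0.1783] [-2.988  0.35  -2.773]
[[-0.876 -0.307  0.371]
 [-0.339  0.941 -0.021]
 [-0.342 -0.144 -0.928]] tilt 21.8 force [0.3 1.8 0.3] w 0.0429
```

View pics/side2.png

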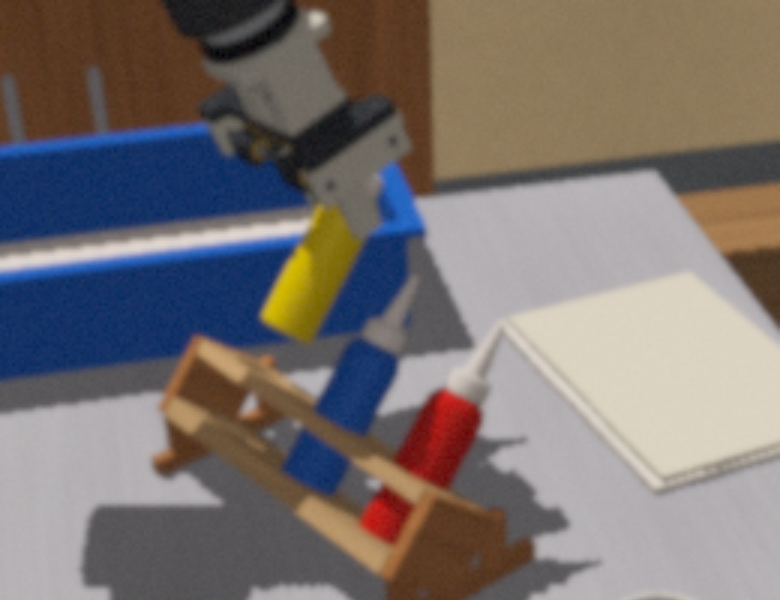

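```bash
cat > p9.py <<'E'
from p8 import *
def best_turn(R,bt):
    # turn making bottle point lowest
    an=np.linspace(-np.pi,np.pi,361); e=[(R@rz(a)@bt)[2] for a in an]; return an[int(np.argmin(e))],np.degrees(np.arcsin(min(e)))
if __name__=="__main__":
  q=np.array([1.025,.234,-.545,.548,-.682,-2.666]); X,R0=fk(q,P,-1,-1); bt=R0.T@b
  for head in(10,25,40):
   h=np.radians(head); ti=[.85*np.cos(h-.15),.85*np.sin(h-.15),.4]; qq,o=rows_to(q,ti,step_len=.04,grip=-1)
   for upk in(.3,.8):
    d=np.array([np.cos(h),np.sin(h),upk]);d*=.041/np.linalg.norm(d); qp=qq; m=90
    for i in range(38):
        qp=push(qp,d,1); t=fk(qp,P,-1,-1)[1][:,2]; m=min(m,np.degrees(np.arcsin((fk(qp,P,-1,-1)[1]@bt)[2])))
        if np.degrees(np.arccos(-t[2]))>70:break
    print(head,upk,len(o),i+1,show(qp),'min el',round(m))
    x,R=fk(qp,P,-1,-1); a,e=best_turn(R,bt)
    for tgt in([.65,-.15,.25],):
        qf,of=rows_to(qp,tgt,step_len=.04,n=45,grip=-1); x2,R2=fk(qf,P,-1,-1); a2,e2=best_turn(R2,bt)
        print('   fan',len(of),show(qf),'turn',round(a2,2),'elev',round(e2,1),'q6 after',round(qf[5]-a2,2))
E
python3 p9.py
```

```text
10 0.3 13 33 q [ 0.31  1.22  1.24  0.72 -0.47 -1.97] x [1.379 0.167 0.42 ] tilt 71.3 head -1 min el 50
   fan 25 q [ 0.06  0.   -0.76  0.22 -0.   -1.47] x [ 0.65  -0.151  0.25 ] tilt 46.3 head 3 turn -2.81 elev -15.8 q6 after 1.34
10 0.8 13 31 q [ 0.36  0.88  1.25  0.52 -0.8  -1.7 ] x [1.221 0.136 0.716] tilt 70.8 head -2 min el 50
   fan 24 q [ 0.    0.   -0.56 -0.53 -0.09 -0.67] x [ 0.65  -0.149  0.25 ] tilt 53.8 head 3 turn -2.81 elev -23.3 q6 after 2.14
25 0.3 10 33 q [ 0.56  1.22  1.22  0.8  -0.49 -2.23] x [1.292 0.502 0.42 ] tilt 71.0 head 11 min el 50
   fan 28 q [-0.03  0.01 -0.51 -0.49 -0.2  -0.73] x [ 0.65  -0.151  0.25 ] tilt 50.2 head 6 turn -2.86 elev -19.7 q6 after 2.13
25 0.8 10 31 q [ 0.62  0.89  1.25  0.59 -0.83 -1.93] x [1.147 0.43  0.715] tilt 70.5 head 9 min el 50
   fan 27 q [-0.14  0.02 -0.44 -0.84 -0.25 -0.35] x [ 0.65 -0.15  0.25] tilt 54.6 head 5 turn -2.86 elev -24.2 q6 after 2.51
40 0.3 8 33 q [ 0.82  1.22  1.22  0.85 -0.53 -2.44] x [1.123 0.804 0.416] tilt 70.1 head 23 min el 50
   fan 31 q [-0.25  0.06 -0.34 -0.88 -0.5  -0.29] x [ 0.65 -0.15  0.25] tilt 51.4 head 14 turn -3.0 elev -21.0 q6 after 2.72
40 0.8 8 32 q [ 0.88  0.9   1.25  0.67 -0.84 -2.16] x [1.005 0.7   0.719] tilt 71.4 head 21 min el 50
   fan 30 q [-0.36  0.07 -0.34 -1.1  -0.55 -0.04] x [ 0.65 -0.15  0.25] tilt 56.2 head 13 turn -3.0 elev -25.8 q6 after 2.96
```

```bash
cat > p10.py <<'E'
from p9 import *
q=np.array([1.025,.234,-.545,.548,-.682,-2.666]); X,R0=fk(q,P,-1,-1); bt=R0.T@b
for head in(30,45):
   h=np.radians(head); ti=[.85*np.cos(h-.15),.85*np.sin(h-.15),.45]; qq,o=rows_to(q,ti,step_len=.04,grip=-1)
   for upk in(.8,1.3):
    d=np.array([np.cos(h),np.sin(h),upk]);d*=.041/np.linalg.norm(d); qp=qq; m=90
    for i in range(38):
        qp=push(qp,d,1); t=fk(qp,P,-1,-1)[1][:,2]
        if np.degrees(np.arccos(-t[2]))>70:break
    print(head,upk,len(o),i+1,show(qp))
    for sw in([.95,-.1,.5],[.9,-.35,.45],[.75,-.5,.45],[.8,-.2,.35]):
        qs,os_=rows_to(qp,sw,step_len=.04,n=50,grip=-1)
        qf,of=rows_to(qs,[.67,-.15,.27],step_len=.04,n=45,grip=-1); x2,R2=fk(qf,P,-1,-1); a2,e2=best_turn(R2,bt)
        print('   sweep',sw,len(os_),show(qs));print('       fan',len(of),show(qf),'turn',round(a2,2),'elev',round(e2,1),'q6 after',round(qf[5]-a2,2), 'el now',np.degrees(np.arcsin((R2@bt)[2])).round())
E
python3 p10.py
```

```text
30 0.8 9 31 q [ 0.71  0.88  1.25  0.63 -0.84 -2.  ] x [1.1   0.52  0.735] tilt 71.6 head 13
   sweep [0.95, -0.1, 0.5] 19 q [ 0.1   0.24 -0.12  0.05 -0.   -1.39] x [ 0.95  -0.097  0.5  ] tilt 69.7 head 6
       fan 10 q [-0.45  0.05 -0.4  -1.54 -0.45  0.43] x [ 0.67 -0.15  0.27] tilt 65.9 head 3 turn -2.9 elev -35.4 q6 after 3.33 el now 76.0
   sweep [0.9, -0.35, 0.45] 25 q [-0.43  0.33  0.27 -0.99 -0.55 -0.25] x [ 0.901 -0.348  0.45 ] tilt 69.9 head 3
       fan 9 q [-0.58  0.09 -0.45 -1.74 -0.6   0.69] x [ 0.67 -0.15  0.27] tilt 69.9 head 3 turn -2.9 elev -39.4 q6 after 3.58 el now 74.0
   sweep [0.75, -0.5, 0.45] 30 q [-0.78  0.3   0.26 -1.14 -0.83 -0.02] x [ 0.75  -0.5    0.451] tilt 70.1 head 1
       fan 10 q [-0.57  0.08 -0.47 -1.8  -0.56  0.74] x [ 0.67 -0.15  0.27] tilt 70.1 head 1 turn -2.9 elev -39.6 q6 after 3.64 el now 73.0
   sweep [0.8, -0.2, 0.35] 25 q [-0.24  0.17 -0.1  -0.91 -0.38 -0.3 ] x [ 0.801 -0.2    0.35 ] tilt 62.5 head 6
       fan 4 q [-0.37  0.05 -0.37 -1.32 -0.42  0.18] x [ 0.67  -0.15   0.271] tilt 62.5 head 6 turn -2.91 elev -32.0 q6 after 3.1 el now 78
[... 2621 characters left out ...]
04 -0.23] x [ 0.9   -0.35   0.449] tilt 69.0 head 22
       fan 9 q [-0.64  0.2  -0.28 -1.46 -0.93  0.4 ] x [ 0.67 -0.15  0.27] tilt 69.0 head 22 turn -3.09 elev -38.5 q6 after 3.49 el now 80.0
   sweep [0.75, -0.5, 0.45] 32 q [-0.88  0.49  0.56 -1.17 -1.31 -0.12] x [ 0.75 -0.5   0.45] tilt 68.8 head 22
       fan 10 q [-0.63  0.2  -0.28 -1.45 -0.93  0.39] x [ 0.671 -0.152  0.271] tilt 68.8 head 22 turn -3.09 elev -38.3 q6 after 3.48 el now 80.0
   sweep [0.8, -0.2, 0.35] 28 q [-0.4   0.21 -0.03 -1.18 -0.62 -0.07] x [ 0.8  -0.2   0.35] tilt 65.9 head 13
       fan 4 q [-0.53  0.11 -0.34 -1.45 -0.69  0.32] x [ 0.67 -0.15  0.27] tilt 65.9 head 13 turn -3.04 elev -35.4 q6 after 3.36 el now 82.0
```

```bash
python3 - <<'E'
from p9 import *
q=cur();h=np.radians(45); ti=[.684,.504,.45]
q,o=rows_to(q,ti,step_len=.04,grip=-1); print(o[0],len(o),show(q))
d=np.array([np.cos(h),np.sin(h),1.3]);d*=.041/np.linalg.norm(d)
for i in range(32):
    x,R=fk(q,P,-1,-1); r=[-1,*np.round(R.T@d,3).tolist(),0]; q=step(q,r,.58)
    if i%4==0: print(i,r,show(q))
E
```

```text
[-1, -0.03, 0.006, -0.026, 0] 9 q [ 1.    0.45  0.45  0.34 -1.39 -2.26] x [0.684 0.504 0.45 ] tilt 21.7 head -4
0 [-1, -0.033, 0.006, -0.024, 0] q [ 0.99  0.51  0.62  0.33 -1.49 -2.22] x [0.701 0.521 0.482] tilt 21.8 head -4
4 [-1, -0.033, 0.007, -0.023, 0] q [ 0.99  0.75  1.25  0.37 -1.8  -2.08] x [0.74  0.563 0.574] tilt 24.9 head 1
8 [-1, -0.036, 0.007, -0.019, 0] q [ 1.01  0.72  1.25  0.42 -1.71 -2.08] x [0.749 0.576 0.627] tilt 31.4 head 7
12 [-1, -0.038, 0.007, -0.014, 0] q [ 1.02  0.7   1.25  0.47 -1.62 -2.07] x [0.762 0.59  0.676] tilt 38.3 head 12
16 [-1, -0.039, 0.008, -0.009, 0] q [ 1.03  0.69  1.25  0.52 -1.51 -2.07] x [0.776 0.605 0.724] tilt 45.3 head 15
20 [-1, -0.04, 0.008, -0.003, 0] q [ 1.03  0.68  1.25  0.57 -1.4  -2.08] x [0.792 0.623 0.771] tilt 52.6 head 18
24 [-1, -0.04, 0.008, 0.002, 0] q [ 1.03  0.68  1.25  0.61 -1.28 -2.09] x [0.808 0.641 0.816] tilt 59.7 head 20
28 [-1, -0.04, 0.008, 0.007, 0] q [ 1.03  0.69  1.25  0.66 -1.15 -2.11] x [0.823 0.659 0.861] tilt 67.0 head 21
```

apply_moves(
  moves=[
    [-1, -0.015, 0.003, -0.013, 0],
    [-1, -0.03, 0.006, -0.026, 0],
    [-1, -0.03, 0.006, -0.026, 0],
    [-1, -0.03, 0.006, -0.026, 0],
    [-1, -0.03, 0.006, -0.026, 0],
    [-1, -0.03, 0.006, -0.026, 0],
    [-1, -0.03, 0.006, -0.026, 0],
    [-1, -0.03, 0.006, -0.026, 0],
    [-1, -0.03, 0.006, -0.026, 0],
    [-1, -0.033, 0.006, -0.024, 0],
    [-1, -0.033, 0.006, -0.024, 0],
    [-1, -0.033, 0.006, -0.024, 0],
  ],
)

```text
t: 13.5
eef_pos: [0.7276, 0.5461, 0.5331]
ee_rot: [-2.982, 0.346, -2.773]
force: [2.2, 1.8, 0.2]
width: 0.0432
```

apply_moves(
  moves=[
    [-1, -0.033, 0.007, -0.024, 0],
    [-1, -0.033, 0.007, -0.023, 0],
    [-1, -0.034, 0.007, -0.022, 0],
    [-1, -0.035, 0.007, -0.021, 0],
    [-1, -0.035, 0.007, -0.02, 0],
    [-1, -0.036, 0.007, -0.019, 0],
    [-1, -0.036, 0.007, -0.018, 0],
    [-1, -0.037, 0.007, -0.017, 0],
    [-1, -0.037, 0.007, -0.016, 0],
    [-1, -0.038, 0.007, -0.014, 0],
    [-1, -0.038, 0.007, -0.013, 0],
    [-1, -0.038, 0.007, -0.012, 0],
  ],
)

```text
t: 14.5
eef_pos: [0.77, 0.5914, 0.6771]
ee_rot: [-3.003, 0.673, -2.716]
force: [0.2, 0.7, -1.9]
width: 0.043
```

```bash
python3 st.py; python3 - <<'E'
from p9 import *
q=cur();h=np.radians(45)
d=np.array([np.cos(h),np.sin(h),1.3]);d*=.041/np.linalg.norm(d)
for i in range(24):
    x,R=fk(q,P,-1,-1); r=[-1,*np.round(R.T@d,3).tolist(),0]; q=step(q,r,.58)
    print(i,r,show(q)[-20:])
E
```

```text
14.5 [ 1.017  0.709  1.25   0.477 -1.597 -2.07 ] [0.77   0.5914 0.6771] [-3.003  0.673 -2.716]
[[-0.712 -0.33   0.619]
 [-0.323  0.938  0.129]
 [-0.623 -0.108 -0.775]] tilt 39.2 force [ 0.2  0.7 -1.9] w 0.043
0 [-1, -0.039, 0.007, -0.012, 0] 8] tilt 41.0 head 13
1 [-1, -0.039, 0.007, -0.011, 0]  ] tilt 42.8 head 13
2 [-1, -0.039, 0.007, -0.009, 0] 2] tilt 44.5 head 14
3 [-1, -0.04, 0.007, -0.008, 0] 5] tilt 46.3 head 15
4 [-1, -0.04, 0.007, -0.007, 0] 7] tilt 48.1 head 16
5 [-1, -0.04, 0.007, -0.005, 0] 9] tilt 49.9 head 16
6 [-1, -0.04, 0.007, -0.004, 0]  ] tilt 51.7 head 17
7 [-1, -0.04, 0.007, -0.003, 0] 2] tilt 53.5 head 17
8 [-1, -0.04, 0.007, -0.002, 0] 4] tilt 55.3 head 18
9 [-1, -0.04, 0.007, -0.0, 0] 6] tilt 57.1 head 19
10 [-1, -0.04, 0.007, 0.001, 0] 7] tilt 58.9 head 19
11 [-1, -0.04, 0.007, 0.002, 0] 9] tilt 60.6 head 20
12 [-1, -0.04, 0.007, 0.004, 0]  ] tilt 62.4 head 20
13 [-1, -0.04, 0.007, 0.005, 0] 1] tilt 64.2 head 20
14 [-1, -0.04, 0.007, 0.006, 0] 3] tilt 66.0 head 21
15 [-1, -0.04, 0.007, 0.008, 0] 4] tilt 67.8 head 21
16 [-1, -0.039, 0.007, 0.009, 0] 5] tilt 69.6 head 22
17 [-1, -0.039, 0.007, 0.01, 0] 5] tilt 71.4 head 22
18 [-1, -0.039, 0.007, 0.011, 0] 6] tilt 73.1 head 22
19 [-1, -0.038, 0.007, 0.013, 0] 7] tilt 74.9 head 23
20 [-1, -0.038, 0.007, 0.014, 0] 7] tilt 76.7 head 23
21 [-1, -0.037, 0.007, 0.015, 0] 7] tilt 78.4 head 23
22 [-1, -0.037, 0.007, 0.016, 0] 7] tilt 80.1 head 24
23 [-1, -0.036, 0.007, 0.017, 0] 7] tilt 81.8 head 24
```

Goal: tilt about 75°, i.e. 20 more rows.

apply_moves(
  moves=[
    [-1, -0.039, 0.007, -0.012, 0],
    [-1, -0.039, 0.007, -0.011, 0],
    [-1, -0.039, 0.007, -0.009, 0],
    [-1, -0.04, 0.007, -0.008, 0],
    [-1, -0.04, 0.007, -0.007, 0],
    [-1, -0.04, 0.007, -0.005, 0],
    [-1, -0.04, 0.007, -0.004, 0],
    [-1, -0.04, 0.007, -0.003, 0],
    [-1, -0.04, 0.007, -0.002, 0],
    [-1, -0.04, 0.007, 0, 0],
    [-1, -0.04, 0.007, 0.001, 0],
    [-1, -0.04, 0.007, 0.002, 0],
  ],
)

```text
t: 15.5
eef_pos: [0.8169, 0.6339, 0.8091]
ee_rot: [-2.995, 1.028, -2.639]
force: [0.3, -0.6, -2.3]
width: 0.043
```

apply_moves(
  moves=[
    [-1, -0.04, 0.007, 0.004, 0],
    [-1, -0.04, 0.007, 0.005, 0],
    [-1, -0.04, 0.007, 0.006, 0],
    [-1, -0.04, 0.007, 0.008, 0],
    [-1, -0.039, 0.007, 0.009, 0],
    [-1, -0.039, 0.007, 0.01, 0],
    [-1, -0.039, 0.007, 0.011, 0],
    [-1, -0.038, 0.007, 0.013, 0],
  ],
)

```text
t: 16.17
eef_pos: [0.851, 0.6645, 0.8876]
ee_rot: [-2.934, 1.261, -2.539]
force: [0.1, -0.0, -2.1]
width: 0.0427
```

```bash
python3 st.py; python3 - <<'E'
from p9 import *
q0_=np.array([1.025,.234,-.545,.548,-.682,-2.666]); bt=fk(q0_,P,-1,-1)[1].T@b; print('bt',bt)
q=cur(); x,R=fk(q,P,-1,-1); print(best_turn(R,bt),R@bt)
for T in([.95,-.1,.5],[.72,-.12,.27]):
    q,o=rows_to(q,T,step_len=.04,grip=-1,n=50); x,R=fk(q,P,-1,-1); print(T,len(o),o,show(q),best_turn(R,bt),(R@bt).round(2))
E
```

```text
16.1667 [ 0.998  0.708  1.251  0.695 -1.031 -2.116] [0.851  0.6645 0.8876] [-2.934  1.261 -2.539]
[[-0.251 -0.393  0.885]
 [-0.173  0.917  0.358]
 [-0.952 -0.063 -0.299]] tilt 72.6 force [ 0.1 -0.  -2.1] w 0.0427
bt [-0.86184865  0.00092106 -0.50716472]
(np.float64(-3.07177948351002), np.float64(-42.142301138807454)) [-0.23222387 -0.03161528  0.97214842]
[0.95, -0.1, 0.5] 23 [[-1, 0.022, -0.033, -0.003, 0], [-1, 0.022, -0.033, -0.003, 0], [-1, 0.023, -0.033, -0.003, 0], [-1, 0.023, -0.033, -0.003, 0], [-1, 0.023, -0.033, -0.003, 0], [-1, 0.023, -0.033, -0.003, 0], [-1, 0.023, -0.033, -0.003, 0], [-1, 0.023, -0.033, -0.003, 0], [-1, 0.023, -0.033, -0.003, 0], [-1, 0.023, -0.033, -0.003, 0], [-1, 0.023, -0.033, -0.003, 0], [-1, 0.023, -0.033, -0.003, 0], [-1, 0.023, -0.033, -0.003, 0], [-1, 0.023, -0.033, -0.003, 0], [-1, 0.023, -0.033, -0.003, 0], [-1, 0.023, -0.033, -0.003, 0], [-1, 0.022, -0.033, -0.003, 0], [-1, 0.022, -0.033, -0.002, 0], [-1, 0.022, -0.033, -0.002, 0], [-1, 0.022, -0.033, -0.003, 0], [-1, 0.023, -0.033, -0.002, 0], [-1, 0.022, -0.033, -0.003, 0], [-1, 0.003, -0.004, -0.0, 0]] q [-0.18  0.3   0.32 -0.96 -0.63 -0.45] x [ 0.95 -0.1   0.5 ] tilt 70.8 head 20 (np.float64(-3.07177948351002), np.float64(-40.35024336979213)) [-0.21 -0.01  0.98]
[0.72, -0.12, 0.27] 9 [[-1, 0.035, 0.01, -0.017, 0], [-1, 0.035, 0.01, -0.017, 0], [-1, 0.035, 0.01, -0.016, 0], [-1, 0.035, 0.01, -0.017, 0], [-1, 0.035, 0.01, -0.016, 0], [-1, 0.035, 0.01, -0.017, 0], [-1, 0.035, 0.01, -0.016, 0], [-1, 0.035, 0.01, -0.016, 0], [-1, 0.005, 0.002, -0.003, 0]] q [-0.55  0.24 -0.27 -1.56 -0.84  0.46] x [ 0.72 -0.12  0.27] tilt 70.8 head 20 (np.float64(-3.07177948351002), np.float64(-40.35023621842337)) [-0.21 -0.01  0.98]
```

apply_moves(
  moves=[
    [-1, 0.012, -0.018, -0.002, 0],
    [-1, 0.022, -0.033, -0.003, 0],
    [-1, 0.023, -0.033, -0.003, 0],
    [-1, 0.023, -0.033, -0.003, 0],
    [-1, 0.023, -0.033, -0.003, 0],
    [-1, 0.023, -0.033, -0.003, 0],
    [-1, 0.023, -0.033, -0.003, 0],
    [-1, 0.023, -0.033, -0.003, 0],
    [-1, 0.023, -0.033, -0.003, 0],
    [-1, 0.023, -0.033, -0.003, 0],
    [-1, 0.023, -0.033, -0.003, 0],
    [-1, 0.023, -0.033, -0.003, 0],
  ],
)

```text
t: 17.17
eef_pos: [0.9021, 0.2948, 0.7045]
ee_rot: [-2.911, 1.244, -2.525]
force: [1.1, -1.2, 2.8]
width: 0.0428
```

```bash
python3 st.py; python3 - <<'E'
from p9 import *
q0_=np.array([1.025,.234,-.545,.548,-.682,-2.666]); bt=fk(q0_,P,-1,-1)[1].T@b
q=cur(); x,R=fk(q,P,-1,-1); print(best_turn(R,bt),R@bt)
for T in([.95,-.1,.5],[.72,-.12,.27]):
    q,o=rows_to(q,T,step_len=.04,grip=-1,n=50); x,R=fk(q,P,-1,-1); print(T,len(o),o[::3],show(q),best_turn(R,bt),(R@bt).round(2))
E
```

```text
17.1667 [ 0.391  0.151 -0.161  1.224 -0.017 -2.723] [0.9021 0.2948 0.7045] [-2.911  1.244 -2.525]
[[-0.262 -0.387  0.884]
 [-0.186  0.919  0.347]
 [-0.947 -0.073 -0.313]] tilt 71.8 force [ 1.1 -1.2  2.8] w 0.0428
(np.float64(-3.07177948351002), np.float64(-41.298565096702895)) [-0.22295348 -0.01498543  0.9747139 ]
[0.95, -0.1, 0.5] 13 [[-1, 0.023, -0.033, -0.003, 0], [-1, 0.022, -0.033, -0.002, 0], [-1, 0.02, -0.034, -0.001, 0], [-1, 0.018, -0.036, 0.001, 0], [-1, 0.008, -0.013, 0.001, 0]] q [-0.06  0.26  0.19 -0.78 -0.36 -0.62] x [ 0.95 -0.1   0.5 ] tilt 71.8 head 12 (np.float64(-3.01941960595019), np.float64(-41.279978627462846)) [-0.23  0.06  0.97]
[0.72, -0.12, 0.27] 9 [[-1, 0.035, 0.008, -0.018, 0], [-1, 0.035, 0.008, -0.018, 0], [-1, 0.035, 0.007, -0.018, 0]] q [-0.54  0.2  -0.35 -1.72 -0.71  0.6 ] x [ 0.72 -0.12  0.27] tilt 71.8 head 12 (np.float64(-3.01941960595019), np.float64(-41.279959515571335)) [-0.23  0.06  0.97]
```

apply_moves(
  moves=[
    [-1, 0.014, -0.02, -0.002, 0],
    [-1, 0.014, -0.02, -0.002, 0],
    [-1, 0.014, -0.02, -0.002, 0],
    [-1, 0.014, -0.02, -0.002, 0],
    [-1, 0.014, -0.02, -0.002, 0],
    [-1, 0.014, -0.02, -0.002, 0],
  ],
)

```text
t: 17.67
eef_pos: [0.9136, 0.1723, 0.6339]
ee_rot: [-2.918, 1.257, -2.542]
force: [0.0, -0.4, -0.7]
width: 0.0431
```

```bash
python3 st.py; python3 - <<'E'
from p9 import *
q0_=np.array([1.025,.234,-.545,.548,-.682,-2.666]); bt=fk(q0_,P,-1,-1)[1].T@b
q=cur(); x,R=fk(q,P,-1,-1); print(best_turn(R,bt),R@bt)
for T in([.95,-.1,.5],[.72,-.12,.27]):
    q,o=rows_to(q,T,step_len=.04,grip=-1,n=50); x,R=fk(q,P,-1,-1); print(T,len(o),o[::3],show(q),best_turn(R,bt),(R@bt).round(2))
E
```

```text
17.6667 [ 3.660e-01  1.380e-01 -1.660e-01  5.270e-01 -2.000e-03 -2.026e+00] [0.9136 0.1723 0.6339] [-2.918  1.257 -2.542]
[[-0.255 -0.376  0.891]
 [-0.174  0.924  0.34 ]
 [-0.951 -0.069 -0.301]] tilt 72.5 force [ 0.  -0.4 -0.7] w 0.0431
(np.float64(-3.07177948351002), np.float64(-41.99387470530194)) [-0.23233649 -0.02149882  0.97239784]
[0.95, -0.1, 0.5] 9 [[-1, 0.022, -0.034, -0.003, 0], [-1, 0.019, -0.035, -0.001, 0], [-1, 0.018, -0.035, 0.002, 0]] q [-0.08  0.26  0.21 -0.82 -0.39 -0.59] x [ 0.95 -0.1   0.5 ] tilt 72.0 head 13 (np.float64(-3.036872898470133), np.float64(-41.54242172570313)) [-0.23  0.04  0.97]
[0.72, -0.12, 0.27] 9 [[-1, 0.035, 0.008, -0.018, 0], [-1, 0.035, 0.008, -0.018, 0], [-1, 0.035, 0.007, -0.018, 0]] q [-0.55  0.2  -0.35 -1.71 -0.73  0.59] x [ 0.72  -0.12   0.269] tilt 72.0 head 13 (np.float64(-3.036872898470133), np.float64(-41.54240645014512)) [-0.23  0.04  0.97]
```

apply_moves(
  moves=[
    [-1, 0.014, -0.02, -0.002, 0],
    [-1, 0.014, -0.02, -0.002, 0],
    [-1, 0.014, -0.02, -0.002, 0],
    [-1, 0.014, -0.022, -0.002, 0],
    [-1, 0.014, -0.024, -0.001, 0],
    [-1, 0.014, -0.024, -0.001, 0],
    [-1, 0.014, -0.026, 0, 0],
    [-1, 0.014, -0.026, 0, 0],
  ],
)

```text
t: 18.33
eef_pos: [0.9246, 0.0188, 0.5494]
ee_rot: [-2.839, 1.253, -2.559]
force: [0.4, -2.9, -1.8]
width: 0.0431
```

```bash
python3 st.py; python3 - <<'E'
from p9 import *
q0_=np.array([1.025,.234,-.545,.548,-.682,-2.666]); bt=fk(q0_,P,-1,-1)[1].T@b
q=cur(); x,R=fk(q,P,-1,-1); print(best_turn(R,bt),R@bt)
for T in([.9,-.1,.48],[.72,-.12,.27]):
    q,o=rows_to(q,T,step_len=.04,grip=-1,n=50); x,R=fk(q,P,-1,-1); print(T,len(o),o[::3],show(q),best_turn(R,bt),(R@bt).round(2))
E
```

```text
18.3333 [ 0.174  0.171  0.062 -0.427 -0.213 -1.027] [0.9246 0.0188 0.5494] [-2.839  1.253 -2.559]
[[-0.261 -0.289  0.921]
 [-0.172  0.953  0.251]
 [-0.95  -0.093 -0.298]] tilt 72.7 force [ 0.4 -2.9 -1.8] w 0.0431
(np.float64(-3.036872898470133), np.float64(-42.18807664453629)) [-0.24280573  0.02173268  0.96983146]
[0.9, -0.1, 0.48] 4 [[-1, 0.027, -0.028, -0.009, 0], [-1, 0.017, -0.018, -0.005, 0]] q [-0.15  0.21  0.13 -1.   -0.47 -0.4 ] x [ 0.9  -0.1   0.48] tilt 72.1 head 15 (np.float64(-3.036872898470133), np.float64(-41.67246640383459)) [-0.23  0.03  0.97]
[0.72, -0.12, 0.27] 7 [[-1, 0.036, 0.007, -0.015, 0], [-1, 0.036, 0.007, -0.016, 0], [-1, 0.035, 0.007, -0.015, 0]] q [-0.56  0.21 -0.33 -1.68 -0.77  0.57] x [ 0.72 -0.12  0.27] tilt 72.1 head 15 (np.float64(-3.036872898470133), np.float64(-41.67245646919209)) [-0.23  0.03  0.97]
```

```bash
cat > p11.py <<'E'
from p9 import *
q0_=np.array([1.025,.234,-.545,.548,-.682,-2.666]); bt=fk(q0_,P,-1,-1)[1].T@b
def turn_rows(q,total,rot=.12):
    o=[];n=int(np.ceil(total/rot))
    for i in range(n):
        r=[-1,0,0,0,round(total/n,3)]; q=step(q,r,.58); o.append(r)
    return q,o
E
python3 - <<'E'
from p11 import *
q=cur()
for T in([.85,-.08,.44],[.58,-.222,.24]):
    q,o=rows_to(q,T,step_len=.04,grip=-1,n=50); x,R=fk(q,P,-1,-1); print(T,len(o),o,show(q),best_turn(R,bt),(R@bt).round(2))
q,o=turn_rows(q,3.246); x,R=fk(q,P,-1,-1);bf=R@bt; print(len(o),o[0],show(q),bf.round(3))
G=bend+[0,0,.035]-bf*.08; T=G+.01*R[:,2]; q,o=rows_to(q,T,step_len=.03,grip=-1); print(G,len(o),o,show(q))
E
```

```text
[0.85, -0.08, 0.44] 5 [[-1, 0.034, -0.015, -0.015, 0], [-1, 0.034, -0.015, -0.014, 0], [-1, 0.034, -0.016, -0.014, 0], [-1, 0.034, -0.015, -0.013, 0], [-1, 0.011, -0.005, -0.004, 0]] q [-0.17  0.15  0.   -1.14 -0.45 -0.24] x [ 0.85 -0.08  0.44] tilt 71.9 head 15 (np.float64(-3.036872898470133), np.float64(-41.47053397520627)) [-0.23  0.03  0.97]
[0.58, -0.222, 0.24] 10 [[-1, 0.032, -0.005, -0.024, 0], [-1, 0.032, -0.005, -0.024, 0], [-1, 0.031, -0.004, -0.024, 0], [-1, 0.031, -0.005, -0.024, 0], [-1, 0.031, -0.004, -0.024, 0], [-1, 0.031, -0.005, -0.024, 0], [-1, 0.032, -0.004, -0.024, 0], [-1, 0.031, -0.005, -0.024, 0], [-1, 0.031, -0.004, -0.024, 0], [-1, 0.006, -0.001, -0.005, 0]] q [-0.91  0.22 -0.42 -1.54 -1.06  0.67] x [ 0.58  -0.222  0.24 ] tilt 71.9 head 15 (np.float64(-3.036872898470133), np.float64(-41.47050635097458)) [-0.23  0.03  0.97]
28 [-1, 0, 0, 0, 0.116] q [-0.91  0.22 -0.42 -1.54 -1.06 -2.58] x [ 0.58  -0.222  0.24 ] tilt 71.9 head 15 [-0.727 -0.182 -0.662]
[ 0.59515137 -0.2271485   0.11597803] 5 [[-1, -0.026, 0.002, 0.014, 0], [-1, -0.026, 0.002, 0.014, 0], [-1, -0.026, 0.002, 0.014, 0], [-1, -0.026, 0.003, 0.014, 0], [-1, -0.009, 0.001, 0.006, 0]] q [-0.94  0.53 -0.45 -1.7  -1.1  -2.2 ] x [ 0.605 -0.225  0.113] tilt 71.9 head 15
```

```bash
python3 - <<'E'
from p11 import *
for q in([-.94,.53,-.45,-1.7,-1.1,-2.2],[-.91,.22,-.42,-1.54,-1.06,-2.58]):
    x,R=fk(q,P,-1,-1); A=rz(q[0]);F=A@ry(q[1]-q[2]); sh=A@np.array([.0024,-.0027,.2018]); el=sh+A@ry(q[1])@[0,0,.5995]; wr=el+F@[.4625,0,0]; W=F@rx(-q[3]); w2=wr+W@[0,-.189,0]
    print('elbow',el.round(3),'wrist',wr.round(3),'w2',w2.round(3),'tcp',x.round(3))
E
```

```text
elbow [ 0.178 -0.248  0.719] wrist [ 0.33  -0.456  0.335] w2 [ 0.258 -0.316  0.231] tcp [ 0.605 -0.224  0.111]
elbow [ 0.08  -0.107  0.787] wrist [ 0.307 -0.4    0.511] w2 [ 0.233 -0.314  0.359] tcp [ 0.58  -0.223  0.239]
```

apply_moves(
  moves=[
    [-1, 0.034, -0.015, -0.015, 0],
    [-1, 0.034, -0.015, -0.014, 0],
    [-1, 0.034, -0.016, -0.014, 0],
    [-1, 0.034, -0.015, -0.013, 0],
    [-1, 0.011, -0.005, -0.004, 0],
    [-1, 0.032, -0.005, -0.024, 0],
    [-1, 0.032, -0.005, -0.024, 0],
    [-1, 0.031, -0.004, -0.024, 0],
  ],
)

```text
t: 19.0
eef_pos: [0.7693, -0.1244, 0.3771]
ee_rot: [-2.843, 1.247, -2.568]
force: [-0.8, -1.5, -3.2]
width: 0.043
```

```bash
python3 st.py; python3 - <<'E'
from p11 import *
q=cur()
for T in([.58,-.222,.24],):
    q,o=rows_to(q,T,step_len=.035,grip=-1,n=50); x,R=fk(q,P,-1,-1); print(T,len(o),o,show(q),best_turn(R,bt),(R@bt).round(2))
E
```

```text
19.0 [-0.409  0.124 -0.14  -1.406 -0.641  0.129] [ 0.7693 -0.1244  0.3771] [-2.843  1.247 -2.568]
[[-0.267 -0.284  0.921]
 [-0.173  0.954  0.244]
 [-0.948 -0.094 -0.304]] tilt 72.3 force [-0.8 -1.5 -3.2] w 0.043
[0.58, -0.222, 0.24] 8 [[-1, 0.027, -0.003, -0.021, 0], [-1, 0.027, -0.003, -0.021, 0], [-1, 0.027, -0.003, -0.021, 0], [-1, 0.027, -0.003, -0.021, 0], [-1, 0.027, -0.004, -0.021, 0], [-1, 0.027, -0.003, -0.022, 0], [-1, 0.028, -0.003, -0.021, 0], [-1, 0.009, -0.002, -0.007, 0]] q [-0.92  0.23 -0.42 -1.55 -1.07  0.68] x [ 0.581 -0.222  0.24 ] tilt 72.3 head 15 (np.float64(-3.036872898470133), np.float64(-41.818721257253465)) [-0.24  0.03  0.97]
```

Clearances fine (wrist at z ≥ 0.23). Proceed to the fan.

apply_moves(
  moves=[
    [-1, 0.027, -0.003, -0.021, 0],
    [-1, 0.027, -0.003, -0.021, 0],
    [-1, 0.027, -0.003, -0.021, 0],
    [-1, 0.027, -0.003, -0.021, 0],
    [-1, 0.027, -0.004, -0.021, 0],
    [-1, 0.027, -0.003, -0.022, 0],
    [-1, 0.027, -0.003, -0.021, 0],
    [-1, 0.009, -0.002, -0.007, 0],
    [-1, 0, 0, 0, 0],
    [-1, 0, 0, 0, 0],
  ],
)

```text
t: 19.83
eef_pos: [0.5814, -0.2193, 0.2387]
ee_rot: [-2.852, 1.246, -2.578]
force: [0.6, 0.2, -1.4]
width: 0.0433
```

```bash
python3 st.py; python3 - <<'E'
from p11 import *
from station import *
import cv2
from h import *
sv=arm.get_state();R=Ro.from_euler('xyz',sv['ee_rot']).as_matrix();X=sv['eef_pos'];bf=R@bt;G=X-.01*R[:,2]
for n in("side","top"):
    f=eyes.grab_frame(n); im=f["color"][:,:,::-1].copy()
    c=project(f,np.array([G-.099*bf,G,G+.08*bf]))
    for p in c: cv2.circle(im,tuple(int(round(v)) for v in p),1,(255,0,255),-1)
    x0,y0=int(c[1,0]),int(c[1,1]); x0=max(0,min(x0-90,460));y0=max(0,min(330,y0-75)); print(n,x0,y0,c.round())
    cv2.imwrite(f"pics/{n}3.png",cv2.resize(im[y0:y0+150,x0:x0+180],(720,600),interpolation=cv2.INTER_CUBIC))
E
```

```text
19.8333 [-0.914  0.222 -0.42  -1.543 -1.072  0.668] [ 0.5814 -0.2193  0.2387] [-2.852  1.246 -2.578]
[[-0.27  -0.283  0.92 ]
 [-0.171  0.955  0.244]
 [-0.948 -0.091 -0.306]] tilt 72.2 force [ 0.6  0.2 -1.4] w 0.0433
side 289 227 [[392. 348.]
 [379. 302.]
 [367. 259.]]
top 365 143 [[445. 220.]
 [456. 218.]
 [466. 216.]]
```

View pics/side3.png

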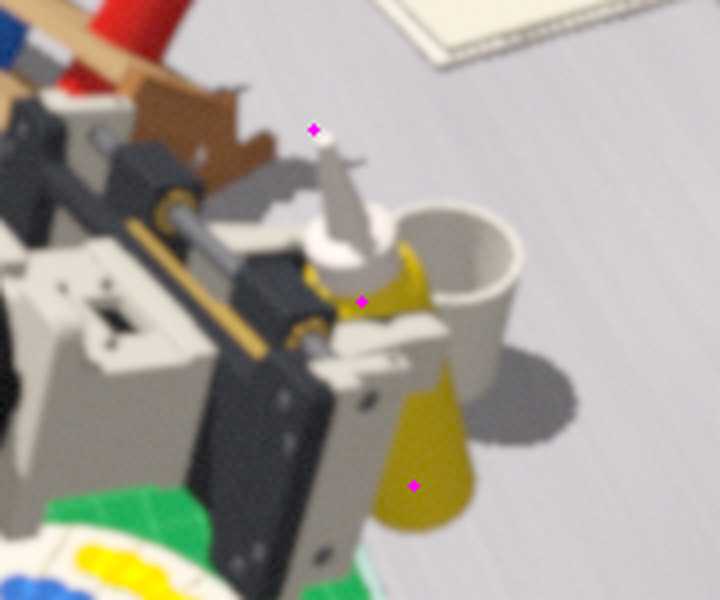

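View pics/top3.png

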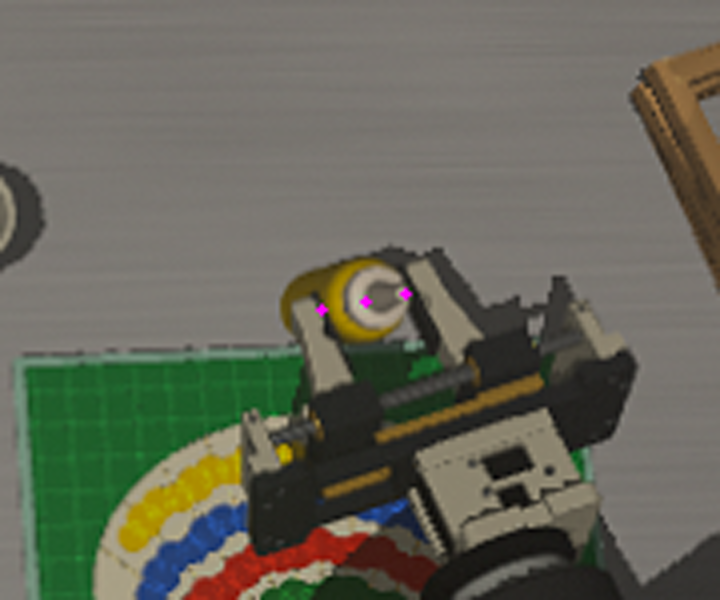

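apply_moves(
  moves=[
    [-1, 0.008, 0.008, -0.028, 0],
    [-1, 0, 0, 0, 0.06],
    [-1, 0, 0, 0, 0.12],
    [-1, 0, 0, 0, 0.12],
    [-1, 0, 0, 0, 0.12],
    [-1, 0, 0, 0, 0.12],
    [-1, 0, 0, 0, 0.12],
    [-1, 0, 0, 0, 0.12],
    [-1, 0, 0, 0, 0.12],
    [-1, 0, 0, 0, 0.12],
    [-1, 0, 0, 0, 0.12],
    [-1, 0, 0, 0, 0.12],
  ],
)

```text
t: 20.93
eef_pos: [0.5522, -0.2179, 0.2406]
ee_rot: [1.905, 0.383, 1.962]
force: [-0.3, 0.4, -1.2]
width: 0.0432
```

apply_moves(
  moves=[
    [-1, 0, 0, 0, 0.12],
    [-1, 0, 0, 0, 0.12],
    [-1, 0, 0, 0, 0.12],
    [-1, 0, 0, 0, 0.12],
    [-1, 0, 0, 0, 0.12],
    [-1, 0, 0, 0, 0.12],
    [-1, 0, 0, 0, 0.12],
    [-1, 0, 0, 0, 0.12],
    [-1, 0, 0, 0, 0.12],
    [-1, 0, 0, 0, 0.12],
    [-1, 0, 0, 0, 0.12],
    [-1, 0, 0, 0, 0.12],
  ],
)

```text
t: 21.93
eef_pos: [0.5523, -0.2179, 0.2406]
ee_rot: [2.131, -0.961, 1.358]
force: [-0.5, 0.1, -2.1]
width: 0.043
```

```bash
python3 st.py; python3 - <<'E'
from p11 import *
q=cur();x,R=fk(q,P,-1,-1);print(best_turn(R,bt),(R@bt).round(3))
E
```

```text
21.9333 [-0.963  0.199 -0.451 -1.518 -1.114 -2.025] [ 0.5523 -0.2179  0.2406] [ 2.131 -0.961  1.358]
[[ 0.121  0.373  0.92 ]
 [ 0.56  -0.791  0.247]
 [ 0.82   0.485 -0.304]] tilt 72.3 force [-0.5  0.1 -2.1] w 0.043
(np.float64(0.5410520681182422), np.float64(-41.80212907771937)) [-0.571 -0.608 -0.552]
```

apply_moves(
  moves=[
    [-1, 0, 0, 0, 0.11],
    [-1, 0, 0, 0, 0.11],
    [-1, 0, 0, 0, 0.11],
    [-1, 0, 0, 0, 0.11],
    [-1, 0, 0, 0, 0.1],
    [-1, 0, 0, 0, 0],
  ],
)

```text
t: 22.43
eef_pos: [0.5522, -0.2179, 0.2405]
ee_rot: [-3.128, -1.261, 0.247]
force: [-0.1, 0.4, -1.6]
width: 0.043
```

```bash
python3 st.py; cat > meas.py <<'E'
import sys
from p11 import *
from station import *
from h import *
tag=sys.argv[1]
sv=arm.get_state();R=Ro.from_euler('xyz',sv['ee_rot']).as_matrix();X=sv['eef_pos'];bf=R@bt;G=X-.01*R[:,2]
print('pred tip',(G+.08*bf).round(4),'bf',bf.round(3))
C=[]
for n in("side","top"):
    f=eyes.grab_frame(n); im=f["color"][:,:,::-1].copy()
    r=outline_of("yellow",f)
    for o in r[:3]:
        Pc,u,v=cloud(f,o["region"]); d=np.median(Pc,0) if len(Pc) else 0; print(n,round(o["score"],2),np.round(o["extent"]),d)
    c=project(f,np.array([G-.099*bf,G,G+.08*bf,bend]))
    for p in c: cv2.circle(im,tuple(int(round(v)) for v in p),1,(255,0,255),-1)
    x0,y0=int(c[1,0]),int(c[1,1]); x0=max(0,min(x0-90,460));y0=max(0,min(330,y0-75)); print(n,x0,y0,c.round(1).tolist())
    cv2.imwrite(f"pics/{n}{tag}.png",cv2.resize(im[y0:y0+150,x0:x0+180],(720,600),interpolation=cv2.INTER_CUBIC))
    np.savez(f"{n}{tag}.npz",**{k:f[k] for k in("color","z_map","camera_matrix","extrinsics","k1")})
E
python3 meas.py 4
```

```text
22.4333 [-0.963  0.199 -0.451 -1.518 -1.114 -2.563] [ 0.5522 -0.2179  0.2405] [-3.128 -1.261  0.247]
[[ 0.295  0.258  0.92 ]
 [ 0.075 -0.966  0.247]
 [ 0.953 -0.004 -0.304]] tilt 72.3 force [-0.1  0.4 -1.6] w 0.043
pred tip [ 0.4853 -0.2356  0.1902] bf [-0.721 -0.19  -0.667]
side 0.83 [342. 239. 420. 310.] [ 0.57582235 -0.22487154  0.28642096]
side 268 229 [[406.6, 250.1], [358.6, 304.1], [320.9, 346.4], [356.0, 413.7]]
top 0.63 [442. 180. 468. 255.] [ 0.56947139 -0.20701666  0.28909852]
top 366 156 [[452.8, 187.9], [456.6, 231.8], [459.3, 264.3], [442.2, 255.7]]
```

View pics/side4.png

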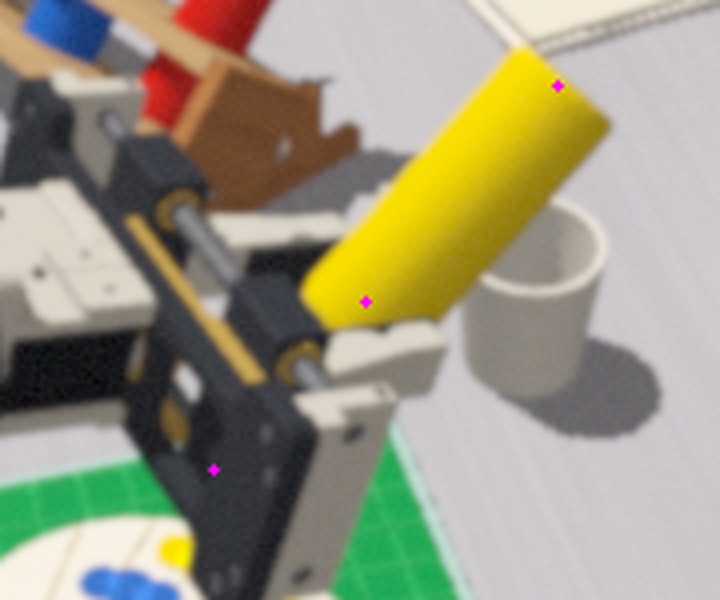

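View pics/top4.png

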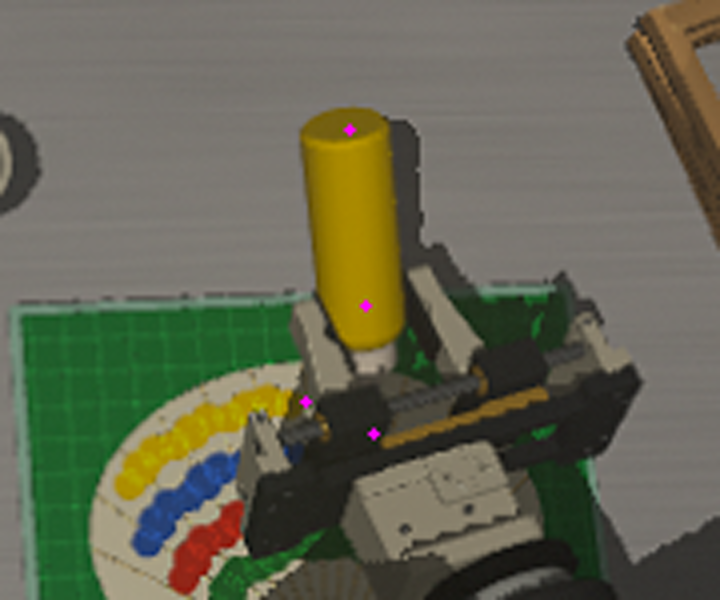

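```bash
cat > fitb.py <<'E'
from p11 import *
from station import *
from h import *
def fit(verbose=True):
    sv=arm.get_state();R=Ro.from_euler('xyz',sv['ee_rot']).as_matrix();X=sv['eef_pos'];bf=R@bt;G=X-.01*R[:,2]
    Ps=[]
    for n in("side","top"):
        f=eyes.grab_frame(n); c=f["color"].astype(int); y=(c[...,0]>110)&(c[...,1]>90)&(c[...,2]<c[...,0]*.35)
        y=cv2.erode(y.astype(np.uint8),np.ones((3,3)))>0
        Pc,u,v=cloud(f,y); k=(np.linalg.norm(Pc-(G-.03*bf),axis=1)<.12)&(Pc[:,2]>.06); Ps.append(Pc[k])
    def res(p,P):
        d=p[3:]/np.linalg.norm(p[3:]); s=(P-p[:3])@d; r=np.linalg.norm(P-p[:3]-s[:,None]*d,axis=1)
        side=r-.022; 
        return np.where(s<np.minimum(0.0,99)+0, np.hypot(np.maximum(side,0),s), np.where((r<.0215)&(s<.022-r+.0), s, side))
    out=[]
    for PP in(np.vstack(Ps),Ps[0],Ps[1]):
        r=least_squares(lambda p:np.r_[res(p,PP),1e-3*(np.linalg.norm(p[3:])-1)],np.r_[G-.099*bf,bf],loss='soft_l1',f_scale=.002)
        d=r.x[3:]/np.linalg.norm(r.x[3:]); tip=r.x[:3]+.179*d
        print(len(PP),'base',r.x[:3].round(4),'d',d.round(3),'elev',np.degrees(np.arcsin(d[2])).round(1),'tip',tip.round(4),'med',np.median(abs(res(r.x,PP))).round(4)); out.append((tip,d))
    print('pred',(G+.08*bf).round(4),bf.round(3)); return out,R
if __name__=="__main__":
    out,R=fit(); tip,d=out[0]
    for hgt in(.035,.06): print(hgt,'shift world',(bend+[0,0,hgt]-tip).round(4),'tool',(R.T@(bend+[0,0,hgt]-tip)).round(4))
E
python3 fitb.py
```

```text
3021 base [ 0.6166 -0.2008  0.3093] d [-0.716 -0.201 -0.669] elev -42.0 tip [ 0.4884 -0.2368  0.1896] med 0.0008
2061 base [ 0.6159 -0.2015  0.308 ] d [-0.719 -0.199 -0.666] elev -41.7 tip [ 0.4871 -0.237   0.1889] med 0.0007
960 base [ 0.6164 -0.1995  0.3091] d [-0.714 -0.202 -0.671] elev -42.1 tip [ 0.4887 -0.2357  0.189 ] med 0.0009
pred [ 0.4849 -0.2362  0.1896] [-0.72  -0.195 -0.666]
0.035 shift world [ 0.0486 -0.0049 -0.1266] tool [-0.1067  0.0172  0.082 ]
0.06 shift world [ 0.0486 -0.0049 -0.1016] tool [-0.0829  0.0172  0.0744]
```

apply_moves(
  moves=[
    [-1, -0.018, 0.003, 0.014, 0],
    [-1, -0.018, 0.003, 0.014, 0],
    [-1, -0.018, 0.003, 0.014, 0],
    [-1, -0.018, 0.003, 0.014, 0],
    [-1, -0.018, 0.003, 0.013, 0],
    [-1, -0.01, 0.002, 0.008, 0],
    [-1, -0.007, 0.001, 0.005, 0],
    [-1, 0, 0, 0, 0],
    [-1, 0, 0, 0, 0],
    [-1, 0, 0, 0, 0],
  ],
)

```text
t: 23.57
eef_pos: [0.5998, -0.2241, 0.1134]
ee_rot: [-3.138, -1.262, 0.258]
force: [0.3, 0.5, -1.6]
width: 0.0429
```

```bash
python3 st.py; python3 fitb.py; python3 meas.py 5
```

```text
23.5667 [-0.954  0.526 -0.449 -1.687 -1.117 -2.197] [ 0.5998 -0.2241  0.1134] [-3.138 -1.262  0.258]
[[ 0.294  0.258  0.92 ]
 [ 0.078 -0.966  0.246]
 [ 0.953 -0.001 -0.304]] tilt 72.3 force [ 0.3  0.5 -1.6] w 0.0429
2488 base [ 0.6648 -0.2071  0.1827] d [-0.717 -0.199 -0.668] elev -41.9 tip [ 0.5364 -0.2427  0.0631] med 0.0009
1750 base [ 0.6651 -0.2077  0.1821] d [-0.72  -0.197 -0.666] elev -41.7 tip [ 0.5363 -0.2431  0.0629] med 0.0008
738 base [ 0.6642 -0.206   0.183 ] d [-0.715 -0.198 -0.671] elev -42.1 tip [ 0.5362 -0.2414  0.0629] med 0.0011
pred [ 0.533  -0.242   0.0631] [-0.72  -0.192 -0.667]
0.035 shift world [ 0.0006  0.001  -0.0001] tool [ 0.0002 -0.0008  0.0008]
0.06 shift world [0.0006 0.001  0.0249] tool [ 0.024  -0.0008 -0.0068]
pred tip [ 0.5331 -0.2421  0.0635] bf [-0.72  -0.193 -0.667]
side 298 287 [[432.0, 314.9], [388.3, 362.8], [354.0, 400.3], [356.0, 413.7]]
top 0.91 [431. 179. 452. 246.] [ 0.61588293 -0.21488205  0.16127552]
top 353 150 [[439.0, 186.7], [443.0, 225.4], [446.0, 254.3], [442.2, 255.7]]
```

View pics/side5.png

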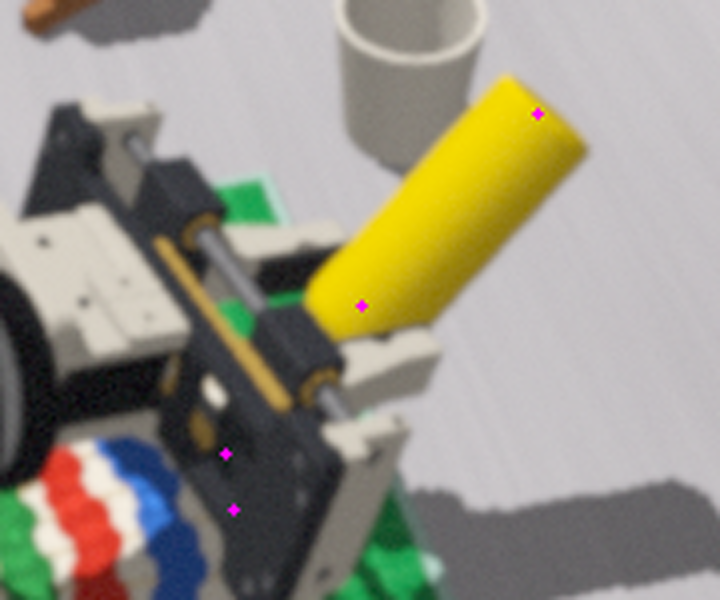

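View pics/top5.png

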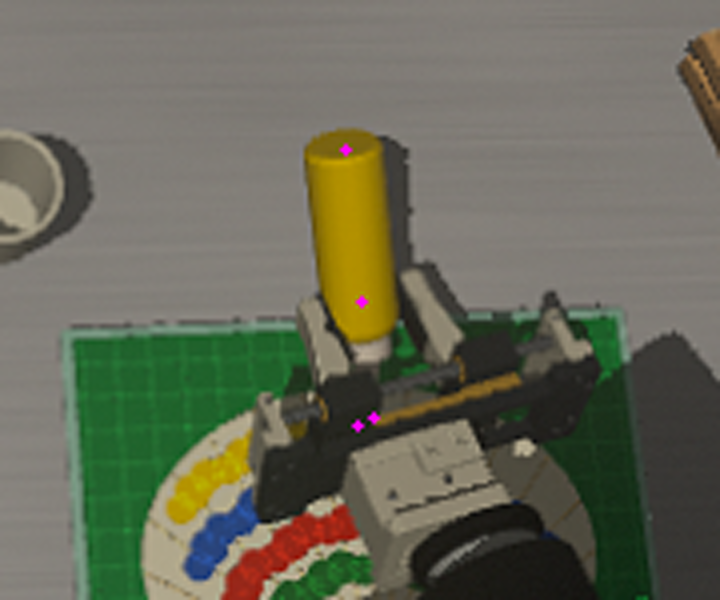

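```bash
python3 - <<'E'
from station import *
from h import *
f=eyes.grab_frame("side")
for l in("red_center","blue_center","cup"):
    for o in outline_of(l,f)[:1]: print(l,round(o["score"],2),np.round(o["extent"]),np.median(cloud(f,o["region"])[0],0).round(3))
s=arm.get_state(); print(abs(s["qd"]).max(),s["t"],s["force"])
print(job.job_done())
E
```

```text
red_center 0.78 [300. 189. 347. 262.] [0.581 0.156 0.111]
blue_center 0.57 [274. 171. 317. 246.] [0.535 0.235 0.108]
cup 0.96 [382. 277. 420. 330.] [ 0.68  -0.038  0.052]
0.004338316990098402 24.0667 [ 0.06119868 -0.24053996 -0.92959094]
the job is handed in; nothing more can be done
None
```

The yellow bottle is held still and nozzle-down over the fan. Its tip hangs about 35 mm above the end of the yellow band. I handed the job in at t ≈ 24 s; `job_done` gives no verdict.

**How it was done:** The moves could not tilt the tool directly, so I pushed the arm against its reach limits to tilt it. I gripped the bottle in the rack with 45 N, drew it out along its axis and carried it nozzle-up. On the way it went out and up to about 0.89 m high to gain more tool tilt. Over the fan, I turned it about the tool axis and lowered it.

**Last checks:**
- **Tip position:** fitting the bottle's body in the two camera views puts the tip at (0.536, −0.243, 0.063) m. That is about 1 mm from the point aimed at, 35 mm above the band's end.
- **Slant:** about 42° below horizontal.
- **Hold:** the arm is at rest, the grip width is steady at 43 mm, and the outside force readings stay within a few newtons.
- **Other objects:** the red and blue bottles and the cup are where they were, within about 4 mm (measurement scatter).

**Not confirmed:**
- **Nozzle hidden:** the gripper hides the nozzle in both views, so the tip position comes from the body fit and the known bottle length. The arm's own readings put the tip about 3 mm further in along x.
- **Missed detection:** the network did not find the yellow bottle in the last side picture, though it is plain to see there.

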